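# Spring the retaining ring into the groove of an idler pulley's shaft

### The arm

A 6-joint arm with a two-finger parallel gripper is mounted at the origin on a cart in front of the work surface, level with it; the furniture and walls round the work are solid. World frame = base frame: x ahead of the robot, y to its left, z up, the work surface at z = 0. Lengths are in mm, angles in rad, forces in N, time in s.
With the tool pointing down it reaches from about 350 to 975 mm from the base axis. Payload 7.1 kg.
Tool frame: the origin (TCP) lies between the finger pads; the fingertips stand 19 mm ahead of it and the grasp point (between the pads) is the TCP (ctrl.tcp_to_tips is the distance from the TCP to the fingertips, in mm); z points along the fingers, y is the line along which they close (so a half turn about z gives the same grasp; the last joint's range is limited). The gripper opens to 88 mm and grips with 3 to 60 N. Pads are 20 mm wide; open, the fingers measure 115 mm over their backs; the gripper's body (75 mm by 178 mm) begins 61 mm behind the grasp point.
Start: joints at [-1.332, 0.423, 1.63, -0, 1.089, -0.019], TCP at [159.365, -604.324, 241.675] pointing down, gripper open.
Joint ranges: [-3, 3], [-0.9, 2.11], [0.09, 2.58], [-1.31, 4.45], [0.11, 2.69], [-2.54, 2.54]. Speed limits (rad/s): [2.39, 2.39, 3.01, 3.14, 3.14, 3.14].

### API

Orientations are given as a rotation vector (axis times angle).
In Python, from workcell import status, optics, ctrl gives the robot as it stands. The module is installed in compiled form; this text tells all that it offers.
- The arm moves only by the shell command python3 -m inch 'ROWS'. ROWS is JSON, a list that holds one entry, the list of rows, each a list of 7 numbers: the shift along the tool's x, y, z in mm, then the turn, a rotation vector about the tool's x, y, z in rad, then the opening in per cent of the stroke, from 0 (shut) to 100 (fully open). A call has 1 to 20 rows; each row is the pose to reach, as a shift and turn from the pose commanded when the call began, along the tool's axes at that moment; what a row does not reach only later rows make up. A row lasts 1/10 s, in which the tool goes at most 50 mm and 8.59 degrees, less where a joint would pass 70% of its speed; a pose out of reach is approached as far as the arm can. A call with a gripper value outside its range is refused whole. The fingers move at their own pace and stop on an object; the grip force is fixed at half the most. Time passes only in rows, so rows that repeat a pose let the fingers close. It gives the time, the measured TCP pose, the force, the opening and the grip force at its end, in the units of the state.
- status.get_obs(): the state, without advancing time (a new reading comes with each control period).
- optics.get_image(name): name is "scene" or "top"; returns a dict with "frame" (400x640x3 uint8, red, green, blue), "fx", "fy", "cx", "cy" (pixels), "k1" (the pictures are not rectified: a ray, as slopes to the right and down, at radius r is drawn at 1 + k1 r^2 times it, then the intrinsics apply), "rvec" (rotation vector, rad) and "tvec" (3), from world to camera coordinates, as OpenCV has them. Camera axes: x right, y down, z forward; pixel columns grow to the right and rows downward; lengths in mm; the calibration is good to about 2 mm. A picture is of the moment at which its call begins. There is no depth.
- ctrl.close_job(): hands the job in; it is judged then, once.
The state is a dict: "t": time; "qpos": joint angles; "qvel": joint speeds; "joint_torque": joint torques, N m; "ee_pos": TCP position; "orientation": TCP orientation; "ft_force": force on the tool from outside, world axes, zero at the start; "moment": the same for the moment, N m; "width": finger opening in mm; "grasp_force": force on a finger pad.
Only numpy, scipy, OpenCV 4.12 (cv2) and the standard library are available. Lean on these libraries where they do the work, as an engineer would, in place of code of your own. Each camera call takes 0.05 s, during which the arm holds its last target. There are 200 camera calls.

### The job

Secure the idler pulley on its shaft: take the ring pliers from their wooden stand, spread the open steel retaining ring that lies on the bench with them, slide it down over the shaft and press it gently against the sprung washer until the washer is fully down, then let the ring snap shut in the groove. It must sit closed and level in the groove and hold the washer down; handle it with the pliers only, and never force it. Put the pliers back upright in the slot of their stand, and leave the screw tray, the tin and the wood offcut where they are.

Things in the scene. Friction and masses are not known exactly. Their poses are not given: they have to be found in the camera images.
- pliers: External ring pliers, 180 mm, dark steel, black handles, about 0.18 kg, standing nose down. Origin on the pivot; z up to the handles, y across both arms, x through the 20 mm thick joint. Grip across y 75 mm above the origin, between slip guard (43) and flared end (90): 13 mm deep in x, 59 mm wide at rest, wider above, 26 mm fully squeezed. Joint block's flat underside: 11 mm below origin.
- nose (a point): On the pliers' axis 82.6 mm below the pivot, between the plier tips at rest, at the level of their shoulders. Under each shoulder (10 mm wide in x) stands a 3 mm pin, 3.4 mm long, its foot leaning outward like a hook. Squeezing raises the tips 2.4 mm towards the pivot: shoulders 80.3, pin feet 84 mm below it at the stop, 86 at rest.
- plier_arm_a (a joint): Opening of the plier tips, rad: 0 at rest, 0.226 handles squeezed to the built-in stop, which spreads the ring as far as it needs and no further. Pins at y = +-2.5 mm at rest, +-20.5 at the stop. A return spring opens the handles: each takes about 7 N at first, 10 N at the stop, 19 N there with the ring on (25 N does it well). Held at 57 mm width, the tips stay almost together.
- ring: Open steel retaining ring, 4 mm thick, 37 mm bore, 30 g, lying flat. Origin: centre of bore, underside; z up, +x to the gap. Lugs at x = 24 to 34, 19 mm apart; V notches face the gap, mouths 5 mm wide, bottoms at (29, +-12.3). Lower pliers, y along ring's y (either way round), at x = 28.5 till the pins touch the bench, rise 2 mm, squeeze fully: the hooked pins seat in the undercut notches.
- ring_arm_a (a joint): How far the ring's +y arm is sprung open, rad: 0 closed (round the 36 mm groove floor), about 0.24 on fully squeezed pliers. So spread, it passes the 40 mm shaft with about 2 mm to spare all round if the shaft's axis lies 4 mm from the ring's origin towards the gap (ring's +x). Pushed down with more than 25 N it would bend.
- ring_arm_b (a joint): The same for the ring's -y arm.
- idler_unit: Grey 132 mm square foot bolted to the bench, in whose clamp stands an upright post with a two-step aluminium V-belt pulley, 112 mm across. Origin: centre of the foot's underside, on the post's axis. Nothing to be moved here but the sprung washer. The post is clamped 0 to 30 mm up, for the belt; how far is not measured: its end stands 82.5 to 112.5 mm above the bench, so feel for heights.
- shaft_axis (a point): Point on the shaft's axis, 60 mm above the bench (fixed to the foot). From the shaft's end down: chamfer 35 to 40 mm across over 3.5 mm; 40 mm shaft; at 10.5 mm the top of the sprung washer (70 mm across, steel), hiding the groove. Pressed 6 mm down (2.4 rising to 7.2 N) the washer stops hard, its top level with the groove's lower edge. Groove: 36 mm floor, 5.6 mm wide (ring 4 mm).
- plier_stand: Wooden block 110 x 78 mm, 80 mm high, with the plier slot through its middle and four small empty holes. Origin: centre of its underside. Fixed to the bench.
- slot (a point): Centre of the slot's mouth, on top of the stand, 80 mm above the bench. The slot is 15 mm along the stand's x and 26 mm along its y; the pliers hang in it by their joint block, origin 11 mm above this point, pliers' y along the stand's y (either way round).
- screw_tray: Small blue open tray with screws, 85 x 124 x 26 mm; bystander.
- wax_tin: Round tin, 72 mm across, 26 mm high; bystander.
- offcut: Small dark wooden offcut, 34 x 70 x 19 mm; bystander.

How it is judged:
By the outcome, as a careful person would: the job done as asked, in the order asked, and still so for the second after the job is handed in, with the robot touching nothing.
It also fails if it takes over 64 s, if anything falls off the work surface, if the arm or the gripper's body presses on something with over 40 N, if the wrist force passes 120 N, or if a joint passes its speed limit or range.

## Working session

There is one attempt and no reset: what is moved stays moved. The work goes in short steps, Python scripts to look and compute and a shell command to move; the robot and the scene stay as the last step left them, time stands still between calls to the robot, and variables do not carry over. Pictures are saved under pics/ and viewed, at most 10 in all, crops included, and the job is handed in when it is done.

```bash
mkdir -p pics
cat > h.py <<'E'
import numpy as np, cv2
from workcell import status, optics, ctrl
def grab(n,fn):
    d=optics.get_image(n); np.save(f'pics/{fn}.npy',d,allow_pickle=True)
    cv2.imwrite(f'pics/{fn}.png',d['frame'][:,:,::-1]); return d
def load(fn): return np.load(f'pics/{fn}.npy',allow_pickle=True).item()
def proj(d,P):
    R=cv2.Rodrigues(np.array(d['rvec'],float))[0]; c=np.atleast_2d(P)@R.T+np.array(d['tvec'])
    s=c[:,:2]/c[:,2:]; s=s*(1+d['k1']*(s**2).sum(1,keepdims=True))
    return s*[d['fx'],d['fy']]+[d['cx'],d['cy']]
def ray(d,uv):
    uv=np.atleast_2d(uv).astype(float); s0=(uv-[d['cx'],d['cy']])/[d['fx'],d['fy']]; s=s0.copy()
    for _ in range(30): s=s0/(1+d['k1']*(s**2).sum(1,keepdims=True))
    R=cv2.Rodrigues(np.array(d['rvec'],float))[0]
    C=-R.T@np.array(d['tvec']); D=np.c_[s,np.ones(len(s))]@R
    return C,D
def onz(d,uv,z):
    C,D=ray(d,uv); return C+D*((z-C[2])/D[:,2:])
E
python3 - <<'E'
from h import *
for n in ('scene','top'):
    d=grab(n,n+'0'); C,_=ray(d,[0,0]); print(n,d['fx'],d['k1'],C.round(),d['rvec'])
o=status.get_obs(); print(o['t'],o['ee_pos'],o['orientation'],o['width'],o['ft_force'])
E
```

```text
scene 519.3165088867127 -0.13900272198925834 [-25. 757. 755.] [ 0.81187659 -2.4208413   1.25075156]
top 420.1268445962814 -0.009154886735935877 [477.  -1. 968.] [ 2.16367637 -2.1688725   0.04061174]
0.1 [ 159.26376625 -603.88868659  240.97796238] [-3.11417563e+00 -4.03619356e-01  2.23027328e-04] 87.68295188957896 [-0.16540375  0.33666516 -0.16265608]
```

View pics/scene0.png

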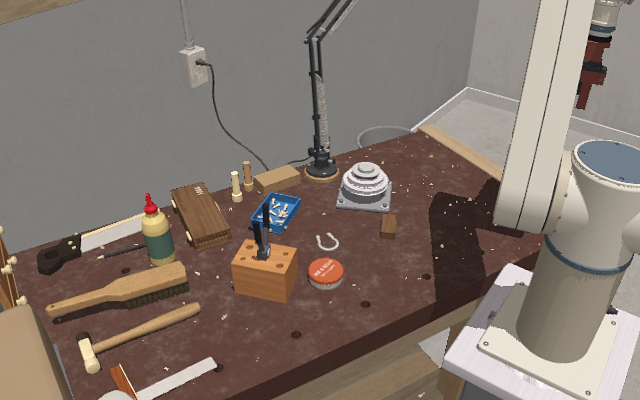

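View pics/top0.png

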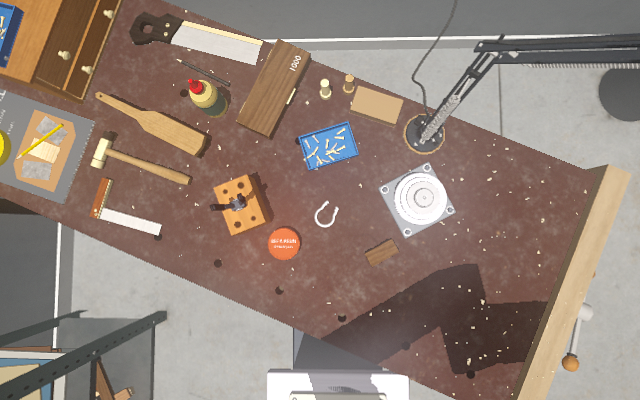

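The pictures show:

| Item | Scene pixel | Top pixel |
|---|---|---|
| Stand with pliers | (265,265) | (240,205) |
| Ring | (327,242) | (326,214) |
| Idler | (365,185) | (420,198) |
| Offcut | (388,225) | (381,251) |
| Tin | (326,273) | (284,243) |
| Tray | (276,212) | (329,146) |

Next I'll zoom in on a composite.

Run:
```python
from h import *
t=load('top0')['frame'][:,:,::-1]; s=load('scene0')['frame'][:,:,::-1]
def cr(im,u,v,w,h,W,H): return cv2.resize(im[v:v+h,u:u+w],(W,H),interpolation=cv2.INTER_CUBIC)
a=np.hstack([cr(t,205,165,70,70,266,300),cr(t,305,190,50,50,266,300),cr(t,375,155,90,90,268,300)])
b=np.hstack([cr(s,225,190,80,120,266,300),cr(s,305,220,50,50,266,300),cr(s,330,150,70,70,268,300)])
cv2.imwrite('pics/c1.png',np.vstack([a,b]))
```

```text
(no output)
```

View pics/c1.png

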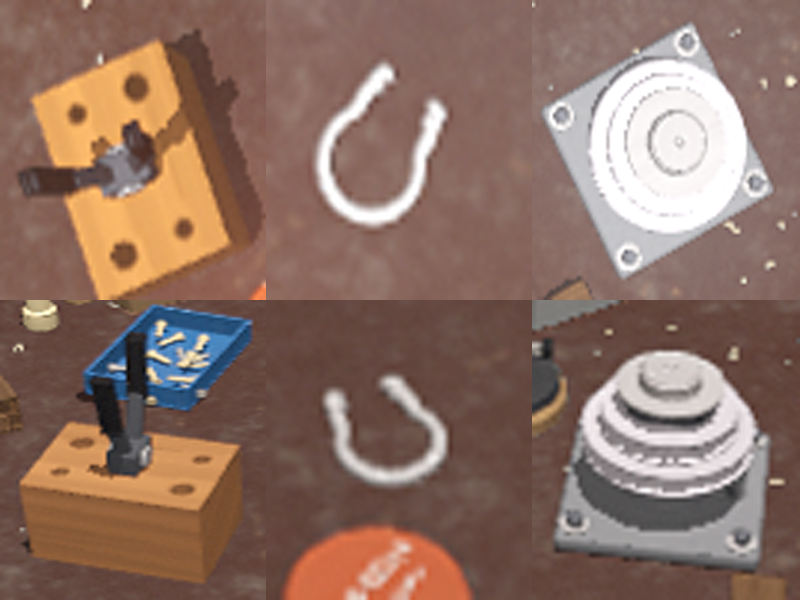

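The composite shows the stand's long axis running top-left to bottom-right in the top view. The pliers' handles splay along its short axis, the ring's gap faces up and right, and the idler is turned about 30°. Next step is numeric fits.

```bash
cat > fit.py <<'E'
from h import *
from scipy.optimize import minimize, least_squares
T=load('top0'); S=load('scene0')
def tri(a,b):
    C1,D1=ray(T,a);C2,D2=ray(S,b); d1=D1[0]/np.linalg.norm(D1);d2=D2[0]/np.linalg.norm(D2)
    k=np.linalg.lstsq(np.c_[d1,-d2],C2-C1,rcond=None)[0]
    return ((C1+k[0]*d1+C2+k[1]*d2)/2).round(1), round(np.linalg.norm(C1+k[0]*d1-C2-k[1]*d2),1)
print('handle L',tri([211.6,207.5],[256,222]),'R',tri([240.5,195.3],[265.6,204.8]))
print('shaft end',tri([424.4,197.3],[366.3,166.6]))
# stand: corners both views
L=np.array([[-55,-39],[-55,39],[55,39],[55,-39]])
def box(p,L,z):
    c,s=np.cos(p[2]),np.sin(p[2]); return np.c_[L@np.array([[c,s],[-s,c]])+p[:2],np.full(len(L),z)]
tt=np.array([[213.7,187.9],[247.9,174.3],[266.05,222.6],[232.1,234.8]]); ss=np.array([[231.6,264.8],[245.5,239.2],[297.8,248.8],[286.7,273.2]])
def mt(P,Q): # nearest assignment by hungarian
    from scipy.optimize import linear_sum_assignment as l
    D=np.linalg.norm(P[:,None]-Q[None],axis=2); i,j=l(D); return (P[i]-Q[j]).ravel()
c=onz(T,tt,80).mean(0); e=onz(T,tt[[0,3]],80); y0=np.arctan2(*(e[1]-e[0])[[1,0]])
for views in ((1,0),(0,1),(1,1)):
    f=lambda p:np.r_[views[0]*mt(proj(T,box(p,L,p[3])),tt),views[1]*mt(proj(S,box(p,L,p[3])),ss),(0 if sum(views)>1 else .1)*(p[3]-80)]
    r=least_squares(f,[c[0],c[1],y0,80]); print('stand',views,r.x.round(3),np.abs(r.fun).max().round(2))
# ring silhouette
def ringpoly(ro):
    a=np.linspace(np.radians(36),np.radians(324),60)
    a0=a[0]
    o=np.c_[ro*np.cos(a),ro*np.sin(a)]; i=np.c_[18.5*np.cos(a),18.5*np.sin(a)][::-1]
    l1=np.array([[24,9.8],[34,9.8],[34,17],[24,17]]);
    return np.vstack([[[34,16.5],[24,15.5]],o,[[24,-15.5],[34,-16.5],[34,-9.5],[24,-9.5]],i,[[24,9.5],[34,9.5]]])
def sil(d,p,ro,win):
    u,v,w,h=win; q=(proj(d,box(p,ringpoly(ro),2.))-[u,v]+.5)*8-.5
    m=np.zeros((h*8,w*8),np.uint8); cv2.fillPoly(m,[np.round(q*16).astype(np.int32)],255,shift=4)
    return cv2.resize(m,(w,h),interpolation=cv2.INTER_AREA)/255.
def obs(d,win):
    u,v,w,h=win; g=d['frame'][v:v+h,u:u+w].min(2).astype(float); b=np.median(g); return np.clip((g-b-15)/(200-b-15),0,1)
WT=(308,193,40,42);WS=(310,226,36,30)
c=onz(T,[[324.9,217.5]],2)[0]; e=onz(T,[[332.4,204.7]],2)[0]; y0=np.arctan2(e[1]-c[1],e[0]-c[0])
for views in ((1,0),(0,1),(1,1)):
    f=lambda p: sum(w*((sil(d,p,p[3],W)-O)**2).sum() for w,d,W,O in ((views[0],T,WT,obs(T,WT)),(views[1],S,WS,obs(S,WS))))
    r=min((minimize(f,[c[0],c[1],y0+dy,23.5],method='Nelder-Mead',options=dict(initial_simplex=np.array([c[0],c[1],y0+dy,23.5])+np.vstack([np.zeros(4),np.diag([4,4,.15,1])]))) for dy in(-.15,.15)),key=lambda r:r.fun)
    print('ring',views,r.x.round(3),round(r.fun,2))
# unit bolts
bt=np.array([[427.05,167.3],[385.1,189.8],[450.55,209.6],[407.2,232.4]]); bs=np.array([[341.2,201.3],[384.8,205.5]])
def f(p):
    Q=box(p,p[3]*np.array([[1,1],[1,-1],[-1,-1],[-1,1]]),p[4]); return np.r_[mt(proj(T,Q),bt),mt(bs,proj(S,Q))]
c=onz(T,bt.mean(0)[None],12)[0]; r=least_squares(f,[c[0],c[1],-.5,55,12]); print('unit',r.x.round(3),np.abs(r.fun).max().round(2))
E
python3 fit.py
```

```text
handle L (array([512.1, 234.4, 184.3]), np.float64(1.5)) R (array([535.8, 180.9, 181.3]), np.float64(0.1))
shaft end (array([ 537.7, -184. ,   86.1]), np.float64(1.0))
stand (1, 0) [523.111 205.516  -2.769  79.166] 0.74
stand (0, 1) [519.871 209.282  -2.733  80.647] 0.97
stand (1, 1) [523.137 206.076  -2.753  76.703] 1.03
ring (1, 0) [499.941  27.119  -0.57   24.225] 26.3
ring (0, 1) [501.274  26.024  -0.548  24.408] 14.35
ring (1, 1) [500.407  26.71   -0.566  24.254] 43.8
unit [ 541.267 -190.344   -1.022   53.678  -27.193] 11.56
```

```bash
cat > to.py <<'E'
import sys
from h import *
from scipy.spatial.transform import Rotation as R
def row(p,yaw):
    o=status.get_obs(); Rc=R.from_rotvec(o['orientation'])
    Rd=R.from_matrix(np.array([[np.cos(yaw),np.sin(yaw),0],[np.sin(yaw),-np.cos(yaw),0],[0,0,-1]]))
    print('row',Rc.inv().apply(np.array(p)-o['ee_pos']).round(1).tolist(),(Rc.inv()*Rd).as_rotvec().round(3).tolist(),
      't',round(o['t'],2),'pos',np.round(o['ee_pos'],1).tolist(),'yaw',round(np.arctan2(*Rc.as_matrix()[[1,0],0]),3),'q6',round(o['qpos'][5],2),'w',round(o['width'],1),'F',np.round(o['ft_force'],1).tolist(),'g',round(o['grasp_force'],1))
if __name__=='__main__':
    a=[float(x) for x in sys.argv[1:]]; row(a[:3],a[3])
E
python3 to.py 523 207 235 0.387
python3 - <<'E'
from fit import *
for y in (0,.4,.8,1.2):
    def f(p):
        Q=box(p,p[3]*np.array([[1,1],[1,-1],[-1,-1],[-1,1]]),p[4]); q=proj(S,Q); D=np.linalg.norm(bs[:,None]-q[None],axis=2)
        return np.r_[mt(proj(T,Q),bt),(bs-q[D.argmin(1)]).ravel()]
    c=onz(T,bt.mean(0)[None],12)[0]; r=least_squares(f,[c[0],c[1],y,55,12]); print('unit',r.x.round(3),np.abs(r.fun).max().round(2))
E
```

```text
row [558.4, -691.4, 6.9] [-0.001, -0.0, -0.129] t 0.1 pos [159.3, -603.9, 241.0] yaw 0.258 q6 -0.02 w 87.7 F [-0.2, 0.3, -0.2] g 0.0
handle L (array([512.1, 234.4, 184.3]), np.float64(1.5)) R (array([535.8, 180.9, 181.3]), np.float64(0.1))
shaft end (array([ 537.7, -184. ,   86.1]), np.float64(1.0))
stand (1, 0) [523.111 205.516  -2.769  79.166] 0.74
stand (0, 1) [519.871 209.282  -2.733  80.647] 0.97
stand (1, 1) [523.137 206.076  -2.753  76.703] 1.03
ring (1, 0) [499.941  27.119  -0.57   24.225] 26.3
ring (0, 1) [501.274  26.024  -0.548  24.408] 14.35
ring (1, 1) [500.407  26.71   -0.566  24.254] 43.8
unit [ 541.267 -190.344   -1.022   53.678  -27.193] 11.56
unit [ 5.37039e+02 -1.83524e+02  4.78000e-01  5.42900e+01  1.36410e+01] 0.41
unit [ 5.37039e+02 -1.83524e+02  4.78000e-01  5.42900e+01  1.36410e+01] 0.41
unit [ 5.37039e+02 -1.83524e+02  4.78000e-01  5.42900e+01  1.36410e+01] 0.41
unit [ 5.37039e+02 -1.83524e+02  4.78000e-01  5.42900e+01  1.36410e+01] 0.41
```

```bash
python3 -m inch '[[[558.4,-691.4,7,0,0,-0.129,100],[558.4,-691.4,7,0,0,-0.129,100],[558.4,-691.4,7,0,0,-0.129,100],[558.4,-691.4,7,0,0,-0.129,100],[558.4,-691.4,7,0,0,-0.129,100],[558.4,-691.4,7,0,0,-0.129,100],[558.4,-691.4,7,0,0,-0.129,100],[558.4,-691.4,7,0,0,-0.129,100],[558.4,-691.4,7,0,0,-0.129,100],[558.4,-691.4,7,0,0,-0.129,100],[558.4,-691.4,7,0,0,-0.129,100],[558.4,-691.4,7,0,0,-0.129,100],[558.4,-691.4,7,0,0,-0.129,100],[558.4,-691.4,7,0,0,-0.129,100],[558.4,-691.4,7,0,0,-0.129,100],[558.4,-691.4,7,0,0,-0.129,100],[558.4,-691.4,7,0,0,-0.129,100],[558.4,-691.4,7,0,0,-0.129,100],[558.4,-691.4,7,0,0,-0.129,100],[558.4,-691.4,7,0,0,-0.129,100]]]'; python3 to.py 523 207 166 0.387
```

```text
t: 2.1
ee_pos: [522.5, 206.9, 233.9]
orientation: [3.082, 0.606, -0.003]
ft_force: [-0.7, 0.3, -0.1]
width: 88.1
grasp_force: 0.0
row [0.6, 0.1, 67.9] [0.0, 0.002, 0.002] t 2.1 pos [522.5, 206.9, 233.9] yaw 0.389 q6 1.54 w 88.1 F [-0.7, 0.3, -0.1] g 0.0
```

```bash
python3 -m inch '[[[0.5,0,20,0,0,0,100],[0.5,0,40,0,0,0,100],[0.5,0,55,0,0,0,100],[0.5,0,68,0,0,0,100],[0.5,0,68,0,0,0,100],[0.5,0,68,0,0,0,85],[0.5,0,68,0,0,0,75],[0.5,0,68,0,0,0,70],[0.5,0,68,0,0,0,67],[0.5,0,68,0,0,0,65],[0.5,0,68,0,0,0,65],[0.5,0,68,0,0,0,65],[0.5,0,68,0,0,0,65]]]'; python3 to.py 523 207 166 0.387
```

```text
t: 3.4
ee_pos: [524.8, 207.4, 168.5]
orientation: [-3.082, -0.604, -0.006]
ft_force: [-1.1, 1.0, 8.5]
width: 57.4
grasp_force: 7.1
row [-1.8, -0.3, 2.5] [0.0, -0.004, 0.0] t 3.4 pos [524.8, 207.4, 168.5] yaw 0.387 q6 1.54 w 57.4 F [-1.1, 1.0, 8.5] g 7.1
```

```bash
python3 -m inch '[[[0,0,0,0,0,0,65],[0,0,0,0,0,0,65]]]'; python3 to.py 523 207 166 0.387
python3 - <<'E'
from h import *
s=grab('scene','s1')['frame'][:,:,::-1]; t=grab('top','t1')['frame'][:,:,::-1]
a=cv2.resize(s[150:310,205:325],(450,600),interpolation=cv2.INTER_CUBIC); b=cv2.resize(t[150:250,195:285],(350,400),interpolation=cv2.INTER_CUBIC)
c=np.zeros((600,800,3),np.uint8); c[:,:450]=a; c[:400,450:]=b; cv2.imwrite('pics/c2.png',c)
E
```

```text
t: 3.6
ee_pos: [524.8, 207.5, 168.5]
orientation: [-3.082, -0.604, -0.006]
ft_force: [-1.7, 0.1, 9.0]
width: 57.2
grasp_force: 7.1
row [-1.8, -0.2, 2.5] [0.0, -0.004, 0.0] t 3.6 pos [524.8, 207.5, 168.5] yaw 0.387 q6 1.54 w 57.2 F [-1.7, 0.1, 9.0] g 7.1
```

View pics/c2.png

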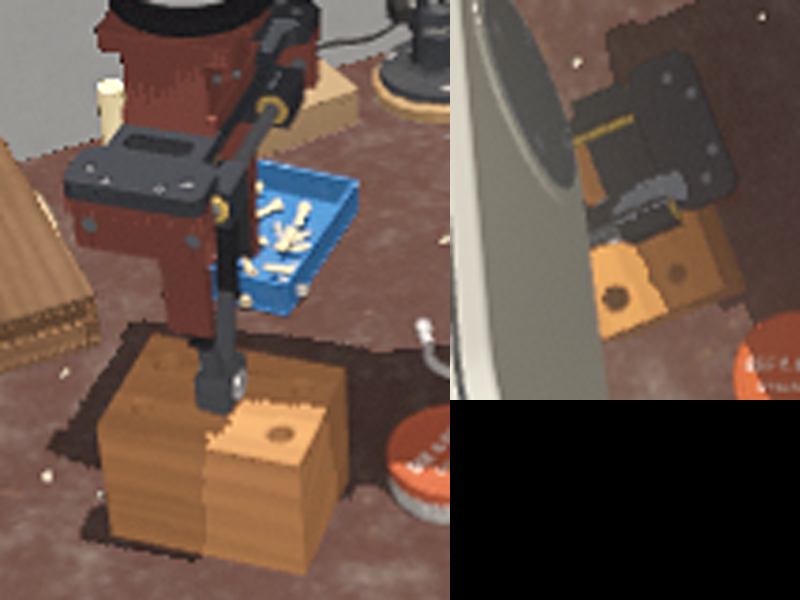

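The picture shows both fingers on the handles with the pliers still in the slot. I'll lift them out slowly.

```bash
python3 -m inch '[[[0,0,-2,0,0,0,65],[0,0,-4,0,0,0,65],[0,0,-8,0,0,0,65],[0,0,-8,0,0,0,65]]]'; python3 to.py 523 207 166 0.387
```

```text
t: 4.1
ee_pos: [523.6, 206.8, 175.1]
orientation: [-3.083, -0.604, -0.001]
ft_force: [-0.3, -0.2, -1.4]
width: 57.1
grasp_force: 5.5
row [-0.5, -0.4, 9.1] [0.0, -0.0, -0.0] t 4.1 pos [523.6, 206.8, 175.1] yaw 0.387 q6 1.54 w 57.1 F [-0.3, -0.2, -1.4] g 5.5
```

```bash
python3 to.py 524.5 11.4 263 -0.566
```

```text
row [-72.9, 181.3, -88.0] [-0.0, -0.0, 0.953] t 4.1 pos [523.6, 206.8, 175.1] yaw 0.387 q6 1.54 w 57.1 F [-0.3, -0.2, -1.4] g 5.5
```

```bash
python3 -m inch '[[[0,0,-20,0,0,0,65],[0,0,-45,0,0,0,65],[0,0,-70,0,0,0,65],[0,0,-88,0,0,0,65],[-10,25,-88,0,0,0.1,65],[-25,60,-88,0,0,0.25,65],[-40,100,-88,0,0,0.4,65],[-55,140,-88,0,0,0.55,65],[-68,170,-88,0,0,0.7,65],[-73,181.5,-88,0,0,0.85,65],[-73,181.5,-88,0,0,0.953,65],[-73,181.5,-88,0,0,0.953,65]]]'; python3 to.py 524.5 11.4 175 -0.566
```

```text
t: 5.3
ee_pos: [524.2, 10.5, 262.5]
orientation: [3.016, -0.881, -0.001]
ft_force: [0.3, 0.3, -1.9]
width: 56.9
grasp_force: 5.5
row [-0.2, -1.0, 87.5] [0.0, 0.0, -0.002] t 5.3 pos [524.2, 10.5, 262.5] yaw -0.568 q6 2.14 w 56.9 F [0.3, 0.3, -1.9] g 5.5
```

```bash
python3 -m inch '[[[0,-1,25,0,0,0,65],[0,-1,50,0,0,0,65],[0,-1,70,0,0,0,65],[0,-1,82,0,0,0,65],[0,-1,82,0,0,0,65],[0,-1,82,0,0,0,65]]]'; python3 to.py 524.5 11.4 161 -0.566
python3 - <<'E'
from h import *
s=grab('scene','s2')['frame'][:,:,::-1]; t=grab('top','t2')['frame'][:,:,::-1]
a=cv2.resize(s[160:280,280:370],(450,600),interpolation=cv2.INTER_CUBIC); b=cv2.resize(t[170:240,295:365],(350,350),interpolation=cv2.INTER_CUBIC)
c=np.zeros((600,800,3),np.uint8); c[:,:450]=a; c[:350,450:]=b; cv2.imwrite('pics/c3.png',c)
E
```

```text
t: 5.9
ee_pos: [525.3, 12.2, 181.1]
orientation: [-3.017, 0.875, -0.001]
ft_force: [0.1, -0.5, -2.1]
width: 57.3
grasp_force: 5.5
row [-0.3, 1.1, 20.1] [-0.0, -0.0, 0.001] t 5.9 pos [525.3, 12.2, 181.1] yaw -0.565 q6 2.14 w 57.3 F [0.1, -0.5, -2.1] g 5.5
```

View pics/c3.png

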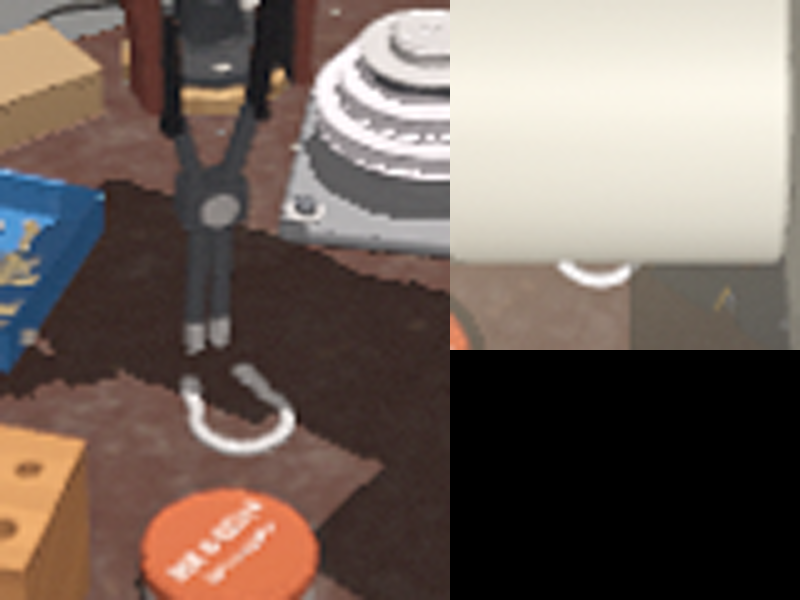

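The pliers hang upright over the ring. The pin feet are near scene pixel (321.7,229.8), the pivot face is near (324,201.6), and the ring lugs are at (318,236.6) and (329,234). I'll compare these with projections.

Run:
```python
from h import *
S=load('s2'); 
p=np.array([525.3,12.2]); y=-.565; X=np.array([np.cos(y),np.sin(y)]); Y=np.array([np.sin(y),-np.cos(y)])
for oz in (101.1,103.6,106.1):
    print(oz,[proj(S,[*(p+X*dx+Y*dy),oz+z])[0].round(1).tolist() for dx,dy,z in ((0,2.5,-86),(0,-2.5,-86),(0,0,-82.6),(10,0,0),(-10,0,0),(0,0,0))])
C,D=ray(S,[0,0]);print(C)
q=np.array([*p,20.]); print('d/dXtool',(proj(S,q+[*X,0])-proj(S,q)).round(2),'d/dY',(proj(S,q+[*Y,0])-proj(S,q)).round(2),'dz',(proj(S,q+[0,0,1])-proj(S,q)).round(2))
# lugs predicted
r=np.array([500.6,26.6]);ry=-.562; A=np.array([np.cos(ry),np.sin(ry)]);B=np.array([-A[1],A[0]])
print('lugs',[proj(S,[*(r+A*29+B*k),4.])[0].round(1).tolist() for k in(13,-13)])
# dark/steel tips: row profile
g=S['frame'][222:234,312:332].mean(2).astype(int); print(g)
```

```text
101.1 [[323.9, 230.7], [321.9, 231.2], [322.9, 229.8], [321.4, 197.7], [324.7, 202.7], [323.0, 200.2]]
103.6 [[323.9, 229.9], [321.9, 230.4], [322.9, 229.0], [321.4, 196.8], [324.7, 201.7], [323.0, 199.2]]
106.1 [[323.9, 229.0], [321.9, 229.5], [322.9, 228.1], [321.4, 195.8], [324.7, 200.8], [323.0, 198.3]]
[-25.00386883 756.65383719 755.14473107]
d/dXtool [[-0.16 -0.26]] d/dY [[ 0.41 -0.1 ]] dz [[ 0.   -0.34]]
lugs [[317.9, 235.8], [328.5, 233.3]]
[[ 46  45  45  47  49  57  63  66  58  49  56  63  67  61  43  47  47  46
   47  46]
 [ 48  45  46  45  47  57  62  62  58  57  72  76  95  92  45  46  48  46
   47  44]
 [ 47  47  47  46  55  72  77  84  77  71 109 124 147 124  51  45  47  46
   47  45]
 [ 49  49  47  46  60 106 141 151 123  79 126 133 147 129  41  45  48  49
   49  48]
 [ 50  46  46  45  61 100 132 146 122  78 126 134 142 122  41  44  45  46
   46  48]
 [ 49  46  49  41  59 101 130 144 121  78 127 140 134 101  41  44  46  50
   48  47]
 [ 51  43  44  43  59  96 130 145 120  35  97 140 132  95  44  47  48  49
   49  47]
 [ 44  45  44  43  38  71 121 142 120  45  50  79  78  41  45  48  50  53
   50  46]
 [ 44  45  46  44  42  81 109  73  40  42  43  44  47  46  46  50  43  48
   46  44]
 [ 45  45  45  45  40  43  42  43  45  42  45  46  48  49  45  44  43  45
   47  41]
 [ 45  47  46  45  46  46  45  44  46  47  48  46  48  44  47  56  67  64
   52  45]
 [ 46  47  45  45  46  49  42  43  46  46  48  48  44  46  72 117 137 130
   99  46]]
```

Run:
```python
from h import *
S=load('s2'); s=S['frame'][:,:,::-1]
u,v,w,h=300,165,60,75
a=cv2.resize(s[v:v+h,u:u+w],(480,600),interpolation=cv2.INTER_LANCZOS4)
a=np.clip(a.astype(float)*1.6,0,255).astype(np.uint8)
def ov(im,tilt,off,col):
    from scipy.spatial.transform import Rotation as R
    y=-.565; M=np.array([[np.cos(y),np.sin(y),0],[np.sin(y),-np.cos(y),0],[0,0,1.]]) # cols: X,Y(tool),up
    def P(dx,dy,z):
        zz=z-off; c,s_=np.cos(tilt),np.sin(tilt)
        return np.array([525.3,12.2,181.1])+M[:,0]*dx+M[:,1]*(dy*c+zz*s_)+np.array([0,0,zz*c-dy*s_])
    for dx,dy,z in ((-10,0,0),(-5,-5,-86),(-5,5,-86),(-10,0,-11),(0,0,-86),(-6.5,28.5,75),(-6.5,-28.5,75),(-6.5,0,75)):
        q=(proj(S,P(dx,dy,z))[0]-[u,v]+.5)*8; cv2.circle(im,tuple(int(k) for k in q),3,col,-1)
b=a.copy(); ov(b,0,77.5,(0,255,0)); ov(b,.03,77.5,(0,0,255))
cv2.imwrite('pics/c4.png',b)
```

```text
(no output)
```

View pics/c4.png

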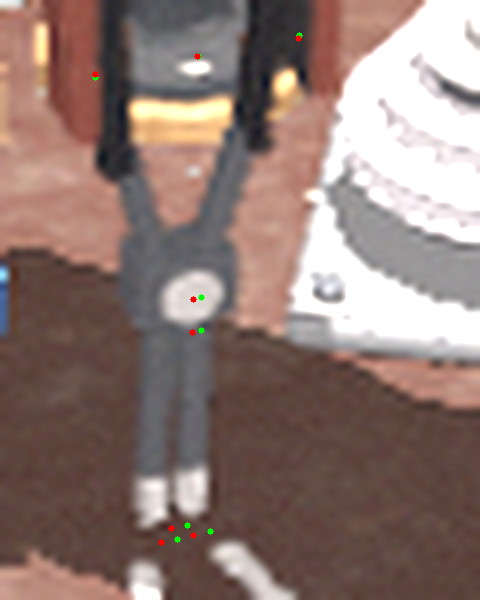

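The pins sit about 4 mm off in tool −Y relative to the gap between the lugs (feet mid at composite (171,520), lug mid at (186,561)). I'll shift +4.3 in y, lower most of the way, and measure again.

```bash
python3 -m inch '[[[0,2.5,0,0,0,0,65],[0,4.3,2,0,0,0,65],[0,4.3,6,0,0,0,65],[0,4.3,10,0,0,0,65],[0,4.3,12,0,0,0,65],[0,4.3,12,0,0,0,65]]]'; python3 to.py 524.5 11.4 161 -0.566
python3 - <<'E'
from h import *
S=grab('scene','s3'); s=S['frame'][:,:,::-1]
u,v,w,h=300,195,50,50
a=cv2.resize(s[v:v+h,u:u+w],(600,600),interpolation=cv2.INTER_LANCZOS4)
cv2.imwrite('pics/c5.png',np.clip(a.astype(float)*1.6,0,255))
E
```

```text
t: 6.6
ee_pos: [522.3, 8.4, 168.1]
orientation: [3.016, -0.878, -0.002]
ft_force: [-0.4, -0.3, -1.0]
width: 57.3
grasp_force: 5.5
row [0.2, -3.8, 7.1] [0.001, 0.001, -0.0] t 6.6 pos [522.3, 8.4, 168.1] yaw -0.566 q6 2.13 w 57.3 F [-0.4, -0.3, -1.0] g 5.5[ WARN:0@0.731] global loadsave.cpp:1063 imwrite_ Unsupported depth image for selected encoder is fallbacked to CV_8U.
```

View pics/c5.png

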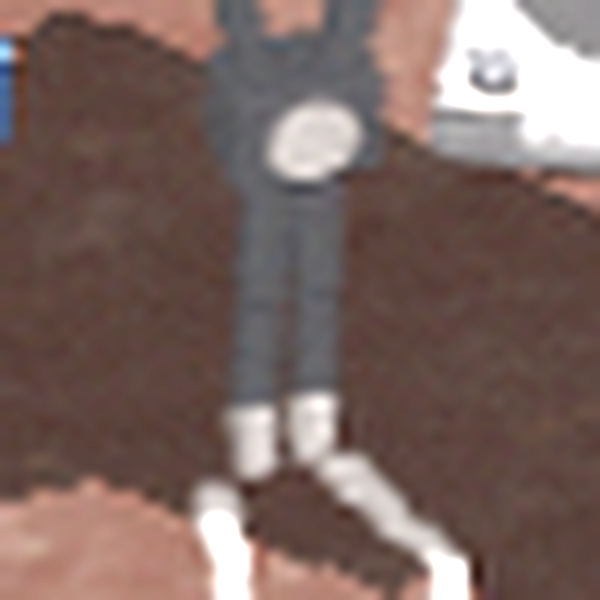

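The pin feet are at about (255,478) and (318,455). After the drop they should land midway between the lugs, near (288,489). Now I'll feel for the bench.

```bash
python3 -m inch '[[[0,0,2,0,0,0,65],[0,0,3,0,0,0,65],[0,0,4,0,0,0,65],[0,0,4,0,0,0,65]]]'; python3 -m inch '[[[0,0,1,0,0,0,65],[0,0,1,0,0,0,65]]]'
```

```text
t: 7.05
ee_pos: [522.6, 8.4, 164.7]
orientation: [-3.016, 0.878, -0.0]
ft_force: [0.3, 0.4, -1.0]
width: 57.1
grasp_force: 5.6
t: 7.25
ee_pos: [523.2, 8.3, 164.2]
orientation: [-3.016, 0.877, -0.002]
ft_force: [0.2, -1.1, 3.1]
width: 57.3
grasp_force: 6.0
```

```bash
python3 -m inch '[[[0,0,-1,0,0,0,65],[0,0,-2.3,0,0,0,65],[0,0,-2.3,0,0,0,65],[0,0,-2.3,0,0,0,58],[0,0,-2.3,0,0,0,52],[0,0,-2.3,0,0,0,46],[0,0,-2.3,0,0,0,40],[0,0,-2.3,0,0,0,34],[0,0,-2.3,0,0,0,28],[0,0,-2.3,0,0,0,15],[0,0,-2.3,0,0,0,10],[0,0,-2.3,0,0,0,10],[0,0,-2.3,0,0,0,10]]]';python3 to.py 524.5 11.4 161 -0.566
python3 - <<'E'
from h import *
S=grab('scene','s4'); s=S['frame'][:,:,::-1]
u,v,w,h=290,175,70,70
a=cv2.resize(s[v:v+h,u:u+w],(600,600),interpolation=cv2.INTER_LANCZOS4)
cv2.imwrite('pics/c6.png',np.clip(a.astype(float)*1.6,0,255).astype(np.uint8))
E
```

```text
t: 8.55
ee_pos: [522.8, 8.4, 166.2]
orientation: [-3.016, 0.878, -0.001]
ft_force: [0.7, 1.5, 4.1]
width: 25.3
grasp_force: 30.2
row [-0.2, -3.4, 5.2] [-0.0, -0.0, -0.0] t 8.55 pos [522.8, 8.4, 166.2] yaw -0.566 q6 2.13 w 25.3 F [0.7, 1.5, 4.1] g 30.2
```

View pics/c6.png

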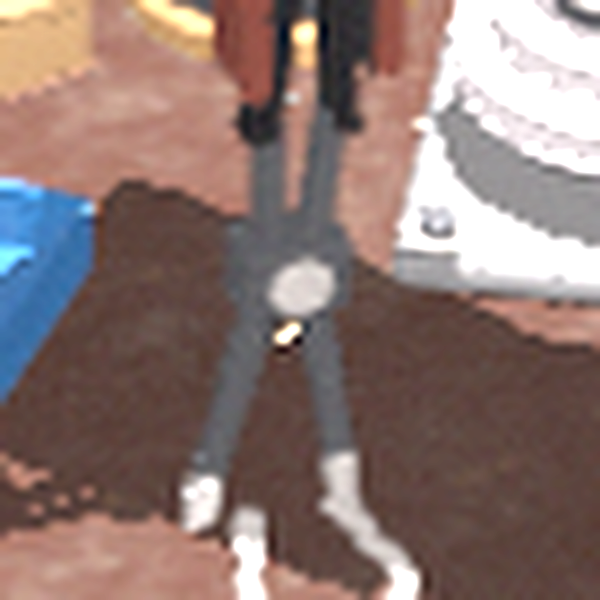

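The left tip (scene pixel ~(313.7,236)) is outside the left lug (319,235), so it missed its notch. The right tip is at the right lug. I'll work out where the ring and pins are now.

```bash
cat > rf.py <<'E'
from h import *
import io,contextlib
with contextlib.redirect_stdout(io.StringIO()):
    from fit import box,ringpoly,sil
from scipy.optimize import minimize
def rfit(d,W,p0,mask=None,z=2.,thr=80):
    u,v,w,h=W; g=d['frame'][v:v+h,u:u+w].min(2).astype(float); b=np.array(cv2.medianBlur(d['frame'].min(2),25)[v:v+h,u:u+w],float)
    o=np.clip((g-b-10)/thr,0,1); m=np.ones_like(o) if mask is None else mask
    f=lambda p:(m*(sil(d,p,24.2,W)-o)**2).sum()
    p0=np.array(p0); r=min((minimize(f,p0+[0,0,k],method='Nelder-Mead',options=dict(initial_simplex=p0+[0,0,k]+np.vstack([np.zeros(3),np.diag([4,4,.15])]))) for k in(-.1,.1)),key=lambda r:r.fun)
    return r.x.round(3),round(r.fun,2)
E
python3 - <<'E'
from rf import *
W=(310,226,36,30)
for n in('s2','s3','s4'):
    S=load(n); m=np.ones((30,36)); 
    if n!='s2': m[:12 if n=='s4' else 9,:]=0
    if n=='s4': m[:,:6]=0
    print(n,rfit(S,W,[501,26,-.55],m))
S=load('s4'); p=np.array([522.8,8.4]); y=-.566; X=np.array([np.cos(y),np.sin(y)]); Y=np.array([np.sin(y),-np.cos(y)])
for z in(0,3,6): print(z,[proj(S,[*(p+Y*k),z])[0].round(1).tolist() for k in(-20.5,0,20.5)], 'mid seen',onz(S,[[321.8,234.2]],z).round(1))
print(S['frame'][228:242,308:336].mean(2).astype(int))
E
```

```text
s2 (array([500.677,  26.771,  -0.553]), np.float64(46.71))
s3 (array([500.527,  26.832,  -0.532]), np.float64(24.63))
s4 (array([ 5.02757e+02,  2.46650e+01, -4.89000e-01]), np.float64(18.0))
0 [[316.4, 237.7], [324.8, 235.7], [333.0, 233.7]] mid seen [[531.5   8.1   0. ]]
3 [[316.4, 236.7], [324.8, 234.7], [333.0, 232.7]] mid seen [[529.3  11.1   3. ]]
6 [[316.4, 235.7], [324.8, 233.7], [333.1, 231.7]] mid seen [[527.1  14.    6. ]]
[[ 47  48  47  45  62  80  62  64  55  44  45  44  46  45  48  49  48  46
   44  69 103 133 145 102  41  47  46  47]
 [ 44  44  42  47  53  60  61  62  58  44  43  45  46  47  46  46  49  45
   42  82 127 141 136 101  41  46  48  46]
 [ 44  44  42  63  89  97 107  79  49  43  47  47  46  44  43  46  46  44
   43  69 115 139 134 101  40  44  46  48]
 [ 48  45  41  84 119 166 201 131  49  41  45  43  45  45  50  47  48  48
   46  56 102 137 133 101  40  47  47  50]
 [ 48  48  39 130 174 146 163 129  44  47  46  47  44  46  45  47  50  48
   45  46  94 133 133 103  46  44  48  50]
 [ 43  45  40  92 141 154 160 122  39  47  51  51  46  45  44  47  46  48
   4
[... 275 characters left out ...]
 96  91  79 107 147 109  72  38  65 109 131 131 113  41  46  49  46  46
   45  44  48  69 103 125 134 117  56  46]
 [ 94  90  89  89  77  46  47  45  56 119 150 130 117  34  47  47  46  46
   47  45  46  45  59 100 130 120  85  57]
 [ 92  93  91  92  91  94  98  85  45 176 218 165 158  36  45  49  46  46
   48  43  46  47  41  85 126 134 128 107]
 [ 99  95  90  92  91  87  91  91  90 133 208 228 174  43  45  42  43  46
   49  46  47  46  45  51  84 119 134 134]
 [ 97  91  93  92  91  89  89  90  87  77 178 231 190  72  54  52  41  46
   47  47  47  47  50  48  47  62 102 131]
 [ 99  96  96  92  92  91  91  91  83 103 189 216 125  83  95  91  58  55
   45  47  48  46  49  51  52  49  61 138]]
```

Reprojecting suggests the pins rode over the lug tops: the grip offset is about 75 mm, so the contact I felt was a lug. It also shows the pliers rolled about 0.035 rad about tool x. I'll rise, open, correct the roll and re-measure.

```bash
python3 -m inch '[[[0,0,-2,0,0,0,10],[0,0,-4,0,0,0,10],[0,0,-4,0,0,0,30],[0,0,-4,0,0,0,50],[0,0,-4,0,0,0,65],[0,0,-4,0,0,0,65],[0,0,-4,0,0,0,65],[0,0,-9,0,0,0,65],[0,0,-14,-0.035,0,0,65],[0,0,-14,-0.035,0,0,65],[0,0,-14,-0.035,0,0,65]]]';python3 to.py 524.5 11.4 161 -0.566
python3 - <<'E'
from rf import *
S=grab('scene','s5'); s=S['frame'][:,:,::-1]
W=(310,226,36,30); m=np.ones((30,36)); m[:4]=0
print(rfit(S,W,[501,26,-.55],m))
u,v,w,h=295,180,60,60
a=cv2.resize(s[v:v+h,u:u+w],(600,600),interpolation=cv2.INTER_LANCZOS4)
cv2.imwrite('pics/c7.png',np.clip(a.astype(float)*1.6,0,255).astype(np.uint8))
E
```

```text
t: 9.7
ee_pos: [522.8, 8.6, 180.2]
orientation: [2.985, -0.868, -0.014]
ft_force: [0.9, -0.5, -1.5]
width: 57.4
grasp_force: 5.5
row [-0.1, -3.9, 19.1] [0.034, -0.0, 0.0] t 9.7 pos [522.8, 8.6, 180.2] yaw -0.566 q6 2.17 w 57.4 F [0.9, -0.5, -1.5] g 5.5
(array([500.068,  23.848,  -0.8  ]), np.float64(20.66))
```

View pics/c7.png

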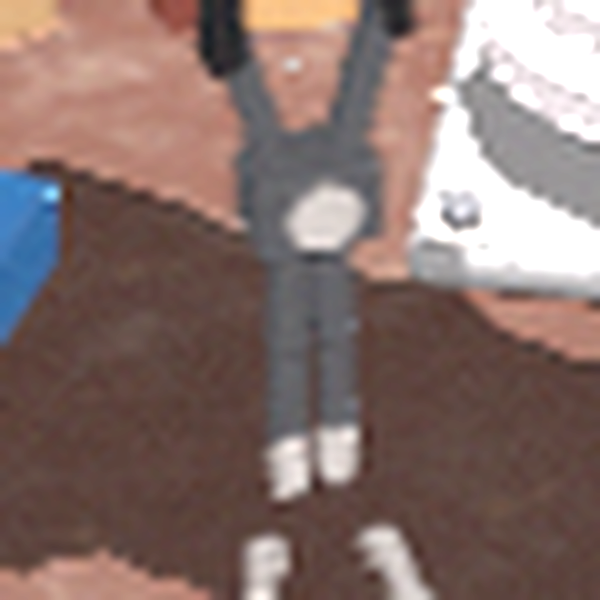

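The ring has swung to about yaw −0.8. Its lug ends are at composite (267,545) and (380,535), and the pins at about (285,498) and (335,487). I'll keep the last picture in reserve and work numerically.

Run:
```python
from rf import *
S=load('s5')
for top in (4,6): 
  for y0 in (-.6,-.9):
    W=(312,226,40,34); m=np.ones((34,40)); m[:top]=0
    print(top,y0,rfit(S,W,[501,24,y0],m))
W0=(312,226,40,34)
S0=load('s2'); print('s2 same method',rfit(S0,(310,232,40,30),[501,26,-.6]))
print('cols 316..335'); print(S['frame'][221:240,316:336].mean(2).astype(int))
uv=[[325.5,228.7]]
for z in (15,17,19,21): print(z,onz(S,uv,z).round(1))
print('disc',[ (z,onz(S,[[327,201.2]],z).round(1).tolist()) for z in (103,105)])
# top camera check: anything of ring visible?
```

```text
4 -0.6 (array([500.12 ,  23.864,  -0.8  ]), np.float64(26.1))
4 -0.9 (array([500.011,  23.933,  -0.793]), np.float64(26.18))
6 -0.6 (array([500.12 ,  23.864,  -0.8  ]), np.float64(26.1))
6 -0.9 (array([500.011,  23.933,  -0.793]), np.float64(26.18))
s2 same method (array([500.902,  26.642,  -0.542]), np.float64(32.51))
cols 316..335
[[ 46  48  47  48  49  49  58  62  63  60  47  57  63  62  60  47  49  48
   47  48]
 [ 45  47  47  44  46  50  59  60  63  56  57  76  77  91  82  44  47  49
   47  46]
 [ 46  46  46  45  43  48  58  74  88  81  82 123 129 145 125  39  44  47
   46  45]
 [ 46  49  44  46  43  52  89 135 151 112  80 125 136 135 103  41  45  48
   49  49]
 [ 46  46  45  46  46  71 117 138 135 104  83 128 139 135 101  47  47  46
   47  49]
 [ 46  46  46  47  45  60 102 132 144 124  75 126 141 133  96  39  45  49
   50  50]
 [ 46  44  45  45  45  58  98 131 144 126  55 106 138 124  75  44  48  46
   48  46]
 [ 43  45  48  44  43  40  86 135 140 118  33  54  73  68  44  45  45  45
   47  46]
 [ 43  46  45  42  44  45  91 120  86  62  43  43  47  48  49  46  46  45
   48  45]

[... 318 characters left out ...]
01 134 137
  119  51]
 [ 47  47  45  69 116 138 127  93  43  49  47  48  43  45  66  96 119 132
  124  85]
 [ 46  45  45  79 124 127 114 100  38  48  45  46  48  44  42  64 106 128
  135 116]
 [ 46  47  46  77 121 131 130 113  42  43  46  46  44  48  47  67  92 110
  133 123]
 [ 45  47  44  76 122 128 107  77  44  45  46  44  49  50  50  46  40  84
  126 128]
 [ 46  46  40  71 117 122  89  43  46  45  45  46  47  46  48  47  47  65
  109 135]
 [ 56  49  39  86 144 149  93  40  43  42  46  48  49  45  48  49  47  63
  101 131]]
15 [[525.6   1.8  15. ]]
17 [[524.1   3.9  17. ]]
19 [[522.7   5.9  19. ]]
21 [[521.2   7.9  21. ]]
disc [(103, [[514.5, 12.3, 103.0]]), (105, [[512.8, 14.6, 105.0]])]
```

```bash
python3 -m inch '[[[-0.2,1.5,0,0,0,0.1,65],[-0.2,3.3,2,0,0,0.18,65],[-0.2,3.3,6,0,0,0.232,65],[-0.2,3.3,10,0,0,0.232,65],[-0.2,3.3,12,0,0,0.232,65],[-0.2,3.3,12,0,0,0.232,65]]]';python3 to.py 524.5 11.4 161 -0.8
python3 - <<'E'
from rf import *
S=grab('scene','s6'); 
W=(312,232,40,30);m=np.ones((30,40)); m[:3]=0; print(rfit(S,W,[500,24,-.8],m))
print('cols 316..337'); print(S['frame'][224:243,316:338].mean(2).astype(int))
E
```

```text
t: 10.35
ee_pos: [520.3, 5.3, 167.8]
orientation: [2.863, -1.206, -0.01]
ft_force: [0.5, -1.3, -1.1]
width: 57.6
grasp_force: 5.6
row [-1.4, -7.5, 6.6] [0.034, -0.008, 0.003] t 10.35 pos [520.3, 5.3, 167.8] yaw -0.797 q6 2.4 w 57.6 F [0.5, -1.3, -1.1] g 5.6
(array([499.747,  24.009,  -0.778]), np.float64(32.53))
cols 316..337
[[ 49  44  48  48  45  49  46  45  54  65  63  59  41  54  68  65  62  50
   47  49  47  50]
 [ 45  46  45  47  47  47  47  44  54  64  64  60  43  55  65  66  62  47
   49  47  47  48]
 [ 47  46  48  45  46  46  48  48  54  65  64  58  42  52  64  66  63  50
   49  51  48  47]
 [ 46  46  45  47  45  46  49  46  57  71  73  64  41  53  72  89  81  49
   46  46  47  48]
 [ 46  46  42  44  46  46  47  45  78 118 125 108  38  59 120 160 136  56
   46  49  48  48]
 [ 44  44  45  45  44  45  45  43  89 138 152 140  40  77 127 147 127  54
   44  48  47  45]
 [ 47  45  44  48  48  47  47  45  71 119 147 127  38  82 130 147 127  49
   43  47  48  45]
 [ 43  45  43  45  46  46  47  44  61 111 146 127  38  78 129 146 124  37
   43  45  48  45]
 [ 47  47  44  44  46  46  4
[... 295 characters left out ...]
6  44  45  46  43  63 106 129
  134 117  50  46]
 [ 50  48  47  77 121 131 128 113  44  44  45  44  47  47  45  66  92 112
  133 123  82  45]
 [ 46  44  42  75 122 129 107  77  43  43  48  48  46  48  51  46  40  84
  126 129  96  47]
 [ 53  44  38  72 117 124  88  43  45  47  48  47  45  48  49  48  46  63
  109 135 120  73]
 [ 84  52  45  86 144 150  96  39  42  45  46  44  46  46  47  49  52  64
  103 130 137 121]
 [ 90  88  77 152 225 221 115  39  43  47  46  49  49  47  48  48  49  46
   63 101 128 137]
 [ 87  84 106 192 230 190  84  58  57  48  46  48  50  52  53  52  51  53
   50  53  92 127]
 [ 90  86 120 199 217 145  91 109 100  60  54  48  47  50  52  53  54  52
   57  57  60 101]]
```

Run:
```python
from rf import *
S=load('s6')
for r in ([500.07,23.9,-.8],[499.75,24.0,-.778]):
    P=lambda x,y,z: proj(S,box(r,np.array([[x,y]]),z))[0].round(1).tolist()
    print(r,'nose0',P(28.5,0,0),'nose z4',P(28.5,0,4),'notch mouths z4',P(29,9.5,4),P(29,-9.5,4),'ends',P(34,13,4),P(34,-13,4))
q=np.array([520,4,5.]);X=np.array([.697,-.717,0]);Y=np.array([-.717,-.697,0])
print((proj(S,q+X)-proj(S,q)).round(2),(proj(S,q+Y)-proj(S,q)).round(2),(proj(S,q+[0,0,1])-proj(S,q)).round(2))
for z in (4.8,6.8): print(onz(S,[[328.4,233.2]],z).round(1))
```

```text
[500.07, 23.9, -0.8] nose0 [327.0, 235.1] nose z4 [327.0, 233.7] notch mouths z4 [322.9, 233.9] [331.1, 233.3] ends [321.1, 232.7] [332.3, 231.8]
[499.75, 24.0, -0.778] nose0 [326.8, 235.2] nose z4 [326.9, 233.8] notch mouths z4 [322.7, 234.1] [330.9, 233.3] ends [320.9, 232.9] [332.0, 231.8]
[[-0.06 -0.27]] [[ 0.43 -0.03]] [[ 0.   -0.34]]
[[518.    0.8   4.8]]
[[516.6   2.8   6.8]]
```

```bash
python3 -m inch '[[[-0.5,-1.6,0,0,0,0,65],[-1,-3.1,0,0,0,0,65],[-1,-3.1,1.5,0,0,0,65],[-1,-3.1,3,0,0,0,65],[-1,-3.1,4,0,0,0,65],[-1,-3.1,4.5,0,0,0,65],[-1,-3.1,4.5,0,0,0,65]]]'; python3 -m inch '[[[0,0,1,0,0,0,65],[0,0,1,0,0,0,65]]]'
python3 - <<'E'
from h import *
S=grab('scene','s7'); 
print('cols 316..337'); print(S['frame'][226:243,316:338].mean(2).astype(int))
E
```

```text
t: 11.1
ee_pos: [522.6, 8.0, 164.2]
orientation: [2.863, -1.207, -0.007]
ft_force: [-0.1, -0.5, 4.3]
width: 57.4
grasp_force: 6.1
t: 11.3
ee_pos: [523.2, 8.1, 163.7]
orientation: [2.864, -1.208, -0.005]
ft_force: [-1.5, 0.8, 6.9]
width: 56.9
grasp_force: 6.3
cols 316..337
[[ 47  50  44  47  47  48  53  63  65  63  54  47  56  65  65  61  45  48
   51  50  47  47]
 [ 45  45  45  46  43  46  54  60  61  62  54  46  54  64  64  59  44  47
   45  46  48  51]
 [ 44  45  45  45  45  46  50  60  65  62  54  43  59  73  80  79  42  46
   45  46  46  47]
 [ 45  45  46  45  44  47  45  70  95  92  55  52  88 124 153 147  39  46
   49  49  43  48]
 [ 44  43  44  43  48  47  51 107 149 129  67  55 108 142 136 102  40  42
   45  50  48  47]
 [ 45  45  45  47  44  42  46 105 148 131  81  54 106 140 135 100  40  46
   43  46  49  44]
 [ 46  45  44  47  42  44  40 103 151 136 101  51 113 149 132 100  70  78
   59  44  45  46]
 [ 48  45  47  44  57  73  70  93 141 140 108  43 107 149 131 119 133 136
  118  49  45  45]
 [ 46  48  46  66 115 139 126 106 123 148 135  37  87 124 113 109 118 131
  123  84  43  43]
 [ 45  47  45  79 124 127 111  97  41  41  44  42  42  38  39  62 106 127
  134 116  48  44]
 [ 45  50  43  79 122 132 128 114  40  40  43  46  44  45  45  66  91 112
  133 124  80  46]
 [ 47  44  45  76 122 129 107  77  44  46  46  45  47  48  48  44  43  82
  126 128  98  46]
 [ 47  45  44  74 119 126  89  43  45  47  46  45  47  48  48  48  45  62
  109 135 122  72]
 [ 53  50  40  71 115 126  94  39  44  46  46  45  43  46  48  49  48  64
  102 131 136 120]
 [ 92  76  51 107 150 140  81  42  45  43  46  50  46  48  47  50  51  50
   63 101 128 135]
 [ 86  86 108 194 234 191  47  46  48  47  48  48  48  51  51  53  51  53
   51  54  92 127]
 [ 89  84 121 199 218 144  49  61  60  49  49  47  48  52  52  52  51  53
   53  51  63 105]]
```

Both contacts were at 164.2 with the pins clearly between the lugs, so that was the bench and the grip offset is 78 mm. The pins therefore sit about 4 mm too far towards the gap end, because the pliers lean 0.03 rad about tool y. I'll correct the lean, which moves the nose −4.2 mm, then check.

```bash
python3 -m inch '[[[0,0,-2,0,0,0,65],[0,0,-3.5,0,0,0,65],[0.3,1.2,-3.5,0.008,-0.015,0,65],[0.6,2.4,-3.5,0.015,-0.03,0,65],[0.6,2.4,-3.5,0.015,-0.03,0,65],[0.6,2.4,-3.5,0.015,-0.03,0,65]]]'; python3 to.py 523 8 166 -.8
python3 - <<'E'
from h import *
S=grab('scene','s8'); 
print('cols 316..337'); print(S['frame'][226:243,316:338].mean(2).astype(int))
E
```

```text
t: 11.95
ee_pos: [520.5, 5.7, 165.9]
orientation: [2.885, -1.219, -0.044]
ft_force: [-0.4, 0.0, -2.3]
width: 57.1
grasp_force: 5.5
row [0.1, -3.4, -0.2] [0.019, 0.022, 0.001] t 11.95 pos [520.5, 5.7, 165.9] yaw -0.8 q6 2.36 w 57.1 F [-0.4, 0.0, -2.3] g 5.5
cols 316..337
[[ 48  45  47  49  48  47  48  53  63  64  60  53  49  58  66  65  53  45
   47  53  48  49]
 [ 47  46  47  45  46  45  44  53  65  65  61  49  48  57  65  65  57  45
   49  47  48  49]
 [ 47  44  43  45  44  43  46  54  63  64  64  47  48  57  73  78  66  44
   47  46  46  49]
 [ 39  44  45  45  45  43  44  54  74  97  93  46  50  88 125 134 104  43
   47  45  48  45]
 [ 46  46  46  43  47  44  44  59 111 148 125  38  69 125 150 134  96  39
   47  47  50  44]
 [ 44  43  45  44  42  44  42  57 113 147 127  60  64 121 151 128  75  43
   43  43  46  47]
 [ 46  49  43  45  44  43  46  48 104 147 130  73  48 107 145 127  74  63
   59  52  45  48]
 [ 49  47  43  43  53  72  81  75 100 147 132  85  48 107 145 131 118 134
  124  85  43  46]
 [ 46  43  41  51 101 139 144 133 105 148 136 105  38  82 131 133 129 134
  134 114  47  43]
 [ 47  46  46  53  99 135 134 115  61  62  55  41  43  42  40  48 104 142
  130 123  84  41]
 [ 53  47  45  47  94 133 134 114  37  44  44  45  46  47  45  44  80 117
  124 135 116  45]
 [ 82  52  50  53 118 152 114  69  42  46  45  46  44  49  48  47  42  55
  102 135 118  60]
 [ 96  95  77  73 189 225 135  40  44  43  45  46  45  50  49  48  46  52
   94 131 122  87]
 [ 92  93  87  93 185 238 210  46  48  41  47  44  46  49  45  48  48  47
   82 124 133 122]
 [ 87  87  81 136 208 223 165  70  81  52  53  47  47  46  46  47  51  52
   64  93 128 136]
 [ 87  82  84 180 234 207 113  97  99  98  87  57  55  48  51  48  55  86
  109  92 119 162]
 [ 90  87 103 187 224 180  89 104 107 103 100 100  85  57  60  60  81 106
  108 103  99 181]]
```

```bash
python3 -m inch '[[[-1.5,0,0,0,0,0,65],[-2.8,0,0,0,0,0,65],[-2.8,0,0,0,0,0,65],[-2.8,0,0,0,0,0,60],[-2.8,0,0,0,0,0,56],[-2.8,0,0,0,0,0,52],[-2.8,0,0,0,0,0,48],[-2.8,0,0,0,0,0,44],[-2.8,0,0,0,0,0,42],[-2.8,0,0,0,0,0,42]]]'; python3 to.py 523 8 166 -.8
python3 - <<'E'
from h import *
S=grab('scene','s9'); 
print('cols 312..339'); print(S['frame'][226:243,312:340].mean(2).astype(int))
E
```

```text
t: 13.0
ee_pos: [518.7, 8.0, 166.2]
orientation: [2.886, -1.218, -0.043]
ft_force: [-0.3, -1.1, -0.2]
width: 37.5
grasp_force: 11.1
row [3.0, -3.1, 0.1] [0.019, 0.022, 0.001] t 13.0 pos [518.7, 8.0, 166.2] yaw -0.799 q6 2.36 w 37.5 F [-0.3, -1.1, -0.2] g 11.1
cols 312..339
[[ 46  48  47  45  47  48  48  44  48  55  66  63  60  49  45  45  46  46
   46  52  61  64  65  55  47  48  47  48]
 [ 49  47  46  47  46  46  48  44  48  53  66  65  59  49  46  45  49  46
   47  50  59  66  63  58  47  51  50  48]
 [ 48  47  42  43  45  47  43  42  46  54  67  66  62  49  46  45  51  48
   44  47  55  64  65  55  43  46  49  49]
 [ 44  44  46  45  45  43  44  46  45  55  60  61  58  39  45  47  48  51
   50  45  58  77  86  76  43  45  49  46]
 [ 44  44  43  42  42  46  47  46  47  68  86  80  64  43  49  48  47  49
   44  41  84 138 156 128  43  48  46  48]
 [ 45  46  47  44  45  46  46  43  59 122 163 141  78  45  47  46  46  45
   45  41  83 130 147 125  44  45  43  47]
 [ 44  46  46  43  45  45  44  41  58 109 146 130  75  45  48  46  46  48
   48  43  80 128 145 126  68  73  44  45]
 [ 48  
[... 463 characters left out ...]
 93  82  68  82  54  50  59 104 132 120  75  37  40  48  46  48  45  49
   50  44  47  46  43  63 107 135 119  63]
 [ 93  92  94  96  97  82  51 104 151 145  77  41  46  48  45  43  47  47
   48  48  46  47  47  50  91 129 123  86]
 [ 92  87  91  90  91  92  87 151 220 223 100  39  42  42  44  49  46  44
   47  49  50  48  50  44  70 115 134 123]
 [ 90  90  88  90  87  85  84 155 219 216  94  50  55  48  43  45  47  48
   48  48  51  50  47  46  50  91 125 133]
 [ 91  91  91  89  88  82 102 189 228 187  87  99 100  86  57  53  46  51
   51  51  52  58  66  58  46  52  88 121]
 [ 88  90  90  91  90  86  99 186 218 153  89 105 109 103 102  88  57  55
   51  52  53  86 111  95  59  52  84 143]]
```

Both pins now bear in the lugs: the lug span is widening and the grip force is above the bare spring. Squeezing on to the stop.

```bash
python3 -m inch '[[[0,0,0,0,0,0,38],[0,0,0,0,0,0,34],[0,0,0,0,0,0,30],[0,0,0,0,0,0,25],[0,0,0,0,0,0,15],[0,0,0,0,0,0,5],[0,0,0,0,0,0,5],[0,0,0,0,0,0,5]]]'; python3 -m inch '[[[0,0,-4,0,0,0,5],[0,0,-10,0,0,0,5],[0,0,-20,0,0,0,5],[0,0,-30,0,0,0,5],[0,0,-30,0,0,0,5]]]'; python3 to.py 523 8 166 -.8
python3 - <<'E'
from h import *
S=grab('scene','s10'); 
s=S['frame'][:,:,::-1]
u,v,w,h=290,165,75,75
a=cv2.resize(s[v:v+h,u:u+w],(600,600),interpolation=cv2.INTER_LANCZOS4)
cv2.imwrite('pics/c8.png',np.clip(a.astype(float)*1.6,0,255).astype(np.uint8))
E
```

```text
t: 13.85
ee_pos: [518.7, 8.1, 166.1]
orientation: [2.886, -1.218, -0.043]
ft_force: [-0.7, -0.4, -1.0]
width: 25.6
grasp_force: 29.8
t: 14.35
ee_pos: [520.8, 8.0, 198.1]
orientation: [2.887, -1.218, -0.038]
ft_force: [1.1, -0.5, -1.8]
width: 25.1
grasp_force: 29.7
row [2.2, -2.1, 32.0] [0.017, 0.019, 0.001] t 14.35 pos [520.8, 8.0, 198.1] yaw -0.799 q6 2.36 w 25.1 F [1.1, -0.5, -1.8] g 29.7
```

View pics/c8.png

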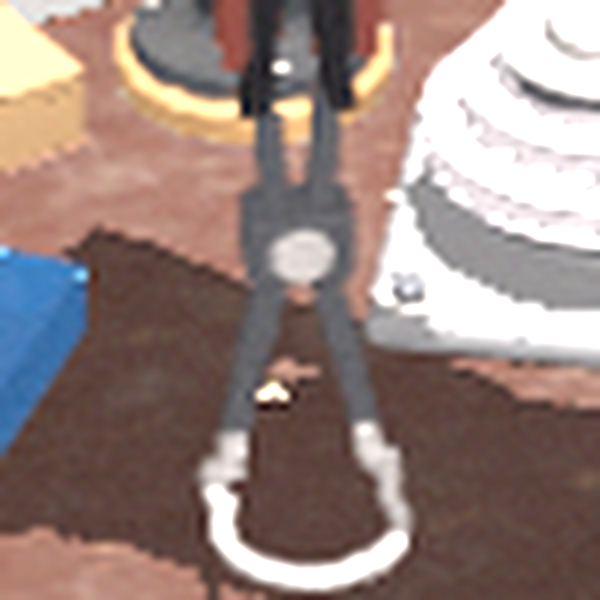

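The ring is seated on both pins, spread and lifted clear: tips at scene pixels (318.7,220) and (336,219.3), ring back at (327.5,237.5). Next I carry it above the shaft.

```bash
python3 to.py 554.4 -201.4 275 -0.8
```

```text
row [172.2, 123.0, -79.1] [0.017, 0.02, 0.001] t 14.4 pos [520.3, 8.0, 197.3] yaw -0.799 q6 2.36 w 25.1 F [0.3, 0.6, -2.2] g 29.7
```

```bash
python3 -m inch '[[[4,3,-20,0,0,0,5],[10,7,-45,0,0,0,5],[16,11,-70,0,0,0,5],[30,21,-79,0,0,0,5],[46,33,-79,0,0,0,5],[64,46,-79,0,0,0,5],[82,59,-79,0,0,0,5],[100,72,-79,0,0,0,5],[118,85,-79,0,0,0,5],[136,97,-79,0,0,0,5],[152,108,-79,0,0,0,5],[163,117,-79,0,0,0,5],[169,121,-79,0,0,0,5],[172,123,-79,0,0,0,5],[172,123,-79,0,0,0,5],[172,123,-79,0,0,0,5]]]'; python3 to.py 554.4 -201.4 275 -0.8
cat > hf.py <<'E'
from rf import *
import itertools
# spread ring model: hinge at arc angle psi (from +x), arm opening a
def spoly(psi,a,ro=24.2):
    th=np.linspace(np.radians(36),psi,25)
    h=21.3*np.array([np.cos(psi),np.sin(psi)])
    arm=np.vstack([[[34,9.5],[34,16.5],[24,15.5]],ro*np.c_[np.cos(th),np.sin(th)]]); inn=np.vstack([18.5*np.c_[np.cos(th),np.sin(th)][::-1],[[24,9.5]]])
    c,s=np.cos(a),np.sin(a); M=np.array([[c,s],[-s,c]]); rot=lambda P:(P-h)@M+h
    arm,inn=rot(arm),rot(inn); tb=np.linspace(psi,2*np.pi-psi,25)
    o=np.c_[np.cos(tb),np.sin(tb)]; fl=np.array([1,-1])
    return np.vstack([arm,ro*o,(arm*fl)[::-1],(inn*fl)[::-1],18.5*o[::-1],inn]), rot(np.array([[29,12.3]]))[0]
def hsil(d,p,z,W,sc=8):
    u,v,w,h=W; P,_=spoly(p[3],p[4]); m=np.zeros((h*sc,w*sc),np.uint8)
    for zz in (z,z+4):
        q=(proj(d,box(p,P,zz))-[u,v]+.5)*sc-.5; cv2.fillPoly(m,[np.round(q*16).astype(np.int32)],255,shift=4)
    return cv2.resize(m,(w,h),interpolation=cv2.INTER_AREA)/255.
def hfit(d,z,W,p0,o,m):
    best=None
    for psi in (np.pi*.6,np.pi*.8,np.pi):
        f=lambda p:(m*(hsil(d,[p[0],p[1],p[2],psi,p[3]],z,W)-o)**2).sum()
        x0=np.array(p0); r=minimize(f,x0,method='Nelder-Mead',options=dict(initial_simplex=x0+np.vstack([np.zeros(4),np.diag([4,4,.15,.08])])))
        _,n=spoly(psi,r.x[3]); print('psi',round(psi,2),r.x.round(3),'fun',round(r.fun,2),'notch local',n.round(1))
E
python3 - <<'E'
from hf import *
S=load('s10'); W=(310,222,38,22); u,v,w,h=W
g=S['frame'][v:v+h,u:u+w].min(2).astype(float); b=45; o=np.clip((g-b-12)/70,0,1)
m=np.ones_like(o)
nose=onz(S,[[327.4,221]],38)[0]; print('nose guess',nose.round(1))
c=nose[:2]-28.5*np.array([.697,-.717])
for z in (33.6,35.6): print(z); hfit(S,z,W,[c[0],c[1],-.8,.2],o,m)
print((o*9).round().astype(int))
E
```

```text
t: 16.0
ee_pos: [553.6, -200.7, 273.6]
orientation: [2.886, -1.217, -0.044]
ft_force: [-0.3, -0.1, -2.9]
width: 25.3
grasp_force: 29.7
row [1.1, -0.1, -1.4] [0.019, 0.022, 0.002] t 16.0 pos [553.6, -200.7, 273.6] yaw -0.798 q6 2.01 w 25.3 F [-0.3, -0.1, -2.9] g 29.7
nose guess [5.217e+02 1.000e-01 3.800e+01]
33.6
psi 1.88 [ 5.0057e+02  2.5141e+01 -8.5000e-01  3.4000e-01] fun 31.81 notch local [29.6 24.6]
psi 2.51 [ 5.01382e+02  2.44660e+01 -8.79000e-01  2.29000e-01] fun 25.32 notch local [27.8 22.8]
psi 3.14 [ 5.03034e+02  2.28490e+01 -9.08000e-01  2.08000e-01] fun 31.13 notch local [25.4 22.4]
35.6
psi 1.88 [ 4.99315e+02  2.69920e+01 -8.60000e-01  3.38000e-01] fun 31.6 notch local [29.6 24.5]
psi 2.51 [ 4.99956e+02  2.62890e+01 -8.68000e-01  2.31000e-01] fun 25.27 notch local [27.8 22.9]
psi 3.14 [ 5.0133e+02  2.4800e+01 -8.8300e-01  1.9900e-01] fun 31.16 notch local [25.6 22. ]
[[0 0 0 0 0 1 5 7 9 9 5 0 0 0 0 0 0 0 0 0 0 0 0 0 0 7 9 9 9 7 0 0 0 0 0 0
  0 0]
 [0 0 0 0 0 6 9 9 9 9 5 0 0 0 0 0 0 0 0 0 0 0 0 0 0 2 7 8 9 8 0 0 0 0 0 0
  0 0]
 [0 0 0 0 1 6 9 9 9 9 5 0 0 0 0 0 0 0 0 0 0 0
[... 875 characters left out ...]
 9 9 7 4 5 5 6 8 9 9 9 9 9 9 9 2 0 0 0 0 0 0
  0 0]
 [2 2 3 3 1 0 0 0 0 2 7 9 9 9 9 9 9 9 9 9 9 9 9 9 9 9 9 7 2 0 0 0 0 0 0 0
  0 0]
 [2 2 2 2 1 0 0 0 0 0 0 2 8 9 9 9 9 9 9 9 9 9 9 9 9 5 3 0 0 0 0 0 0 0 0 0
  0 0]
 [2 2 2 2 3 1 0 0 2 0 0 0 0 0 1 5 7 8 9 9 9 7 4 1 0 0 0 0 0 0 0 0 0 0 0 0
  0 0]
 [3 2 2 2 2 1 0 0 3 3 1 0 2 0 0 0 0 0 0 0 0 0 0 0 0 0 0 0 0 0 0 0 0 0 0 0
  0 0]
 [3 2 2 2 2 1 0 0 2 2 2 2 2 2 1 0 0 0 0 0 0 0 0 0 0 0 0 0 0 0 0 0 0 0 0 0
  0 0]
 [3 2 2 2 2 1 0 0 2 2 2 2 3 3 3 3 2 0 0 0 0 0 0 0 2 3 0 0 0 0 0 0 0 0 0 0
  0 0]
 [2 2 2 2 2 2 0 0 2 2 2 3 3 5 5 4 4 4 2 0 0 0 0 2 5 5 2 0 0 0 0 0 0 0 0 0
  0 0]
 [2 1 2 2 2 4 2 0 0 3 4 3 3 3 4 3 2 2 3 3 4 4 3 4 4 2 0 1 5 3 0 0 0 0 0 0
  0 0]]
```

```bash
python3 - <<'E'
from h import *
S=load('s10')
d=onz(S,[[327.25,196.4]],119.5)[0][:2]; X=np.array([.697,-.717]);Y=np.array([-.717,-.697])
piv=d+10*X; n=np.array([518.6,4.2]); t=np.array([520.5,8.0])
print('pivot rel TCP X,Y',(piv-t)@X,(piv-t)@Y,'nose',(n-t)@X,(n-t)@Y)
E
python3 -m inch '[[[-0.4,-1.2,5,0,0,0,5],[-0.8,-2.2,12,0,0,0,5],[-0.8,-2.2,18,0,0,0,5],[-0.8,-2.2,22,0,0,0,5],[-0.8,-2.2,22,0,0,0,5]]]'
python3 - <<'E'
from h import *
for n in('scene','top'):
    d=grab(n,n+'11'); 
T=load('top11');S=load('scene11')
print(proj(T,[537.3,-183.8,86]).round(),proj(S,[537.3,-183.8,86]).round())
print(T['frame'][184:212:1,408:440:1].min(2).astype(int)//10)
print(S['frame'][150:185,345:388].min(2).astype(int)//10)
E
```

```text
pivot rel TCP X,Y -2.7593915072545525 0.9483320221249043 nose 1.4003000000000156 4.0108999999999835
t: 16.5
ee_pos: [553.8, -198.6, 250.7]
orientation: [2.886, -1.218, -0.045]
ft_force: [0.7, 0.7, -3.0]
width: 25.5
grasp_force: 29.8
[[424. 197.]] [[367. 167.]]
[[14 14 14 14 14 12 12 12 12 12 13 13 11 12 13 13 11  9  8  8  6  5  5  5
   5  5  5  6  6  6  7  6]
 [14 14 14 14 13 12 12 12 12 13 13 12 12 13 13 13 13 12  9 10 11  9  8  8
   7  6  5  5  5  6  6  6]
 [14 14 14 13 12 12 12 13 13 13 13 12 13 13 13 13 13 13 13 13 13 13 13 13
  13 11  8  6  7  6  6  6]
 [14 14 12 12 12 13 13 13 13 12 12 12 13 13 12 12 12 12 13 13 13 13 13 13
  13 13 12 10  9  9  7  6]
 [14 13 12 13 13 13 13 13 12 13 13 13 11 10 10 11 11 11 11 12 12 13 13 13
  13 13 13 12  9 10 10  8]
 [14 12 13 13 13 13 12 12 12 12 12 11 10 10 12 12 13 12 12 11 11 12 13 13
  13 13 13 13 11  9  9 10]
 [12 13 13 13 13 12 11 13 12 11 10 11 12 13 12 13 13 12 12 12 12 11 12 13
  13 13 13 13 13 11  9  9]
 [12 13 13 13 13 11 12 12 10 10 11 13 12 12 12 13 13 12 12 13 13 12 11 12
  13 13 13 13 13 12 11  9]
 [13 13 13 13 12 11 13 12 10 11
[... 1445 characters left out ...]
11 13 13 13
  12 12 13 13 13 13 14 14]
 [13 12 12 13 13 13 13 12 12 13 13 13 11 10 10 11 11 12 13 13 13 13 13 12
  12 13 13 13 13 14 14 14]
 [14 14 12 12 13 13 13 13 13 12 13 13 13 13 13 13 13 13 13 13 13 12 13 13
  13 12 13 13 13 14 14 14]
 [14 14 14 13 13 13 13 13 13 13 13 13 13 13 13 13 13 13 13 13 13 13 13 13
  13 13 13 13 14 14 14 14]
 [14 14 14 14 13 12 13 13 13 13 13 13 12 12 12 13 13 13 13 13 13 13 13 13
  13 13 13 14 14 14 14 14]
 [14 14 14 14 14 13 12 13 13 13 13 13 13 13 13 12 12 13 13 13 12 13 13 13
  13 14 14 14 14 14 14 13]]
[[13 13 13 ...  7  7  6]
 [13 13 13 ...  7  7  7]
 [13 11  6 ...  7  7  7]
 ...
 [24 24 22 ... 13 13 10]
 [22 24 24 ... 13 13 12]
 [17 22 24 ... 13 13 15]]
```

```bash
python3 -m inch '[[[0,0,-3,0,0,0,5],[0.2,1,-3,0.008,0,0,5],[0.5,1.8,-3,0.015,0,0,5],[0.5,1.8,-3,0.015,0,0,5],[0.5,1.8,-3,0.015,0,0,5]]]'; python3 -m inch '[[[0,0,2,0,0,0,5],[0,0,4,0,0,0,5],[0,0,5,0,0,0,5],[0,0,5,0,0,0,5]]]'; for i in 1 2 3; do python3 -m inch '[[[0,0,1,0,0,0,5],[0,0,2,0,0,0,5]]]' | egrep 'ee_pos|ft'; done
```

```text
t: 17.1
ee_pos: [553.1, -200.9, 254.8]
orientation: [-2.89, 1.22, 0.034]
ft_force: [0.6, 0.6, -2.2]
width: 25.2
grasp_force: 29.7
t: 17.5
ee_pos: [553.0, -200.5, 249.3]
orientation: [-2.89, 1.22, 0.035]
ft_force: [-0.4, 0.8, -2.6]
width: 25.1
grasp_force: 29.7
ee_pos: [553.1, -200.6, 247.6]
ft_force: [0.4, 2.0, -1.2]
ee_pos: [553.3, -200.7, 245.9]
ft_force: [-0.0, -0.3, 0.3]
ee_pos: [553.3, -200.7, 244.0]
ft_force: [0.2, -0.1, 2.7]
```

Force starts rising at TCP ≈ 247, which could be the washer or the shaft's end. Before pressing any further I'll pin down the shaft-end height from the first, unobstructed pictures.

```bash
cat > sh.py <<'E'
from h import *
from scipy.ndimage import map_coordinates as mc
T=load('top0');S=load('scene0')
th=np.linspace(0,2*np.pi,180,endpoint=False)
def score(d,c,r,z):
    f=lambda rr: proj(d,np.c_[c[0]+rr*np.cos(th),c[1]+rr*np.sin(th),np.full(180,z)])
    g=d['g']; q0,q1=f(r-1.),f(r+1.); a=mc(g,[q0[:,1],q0[:,0]],order=1);b=mc(g,[q1[:,1],q1[:,0]],order=1)
    return np.abs(b-a)
for d in(T,S): d['g']=cv2.cvtColor(d['frame'],cv2.COLOR_RGB2GRAY).astype(float)
for nm,ds in(('top',[T]),('scene',[S]),('both',[T,S])):
    R=[]
    for z in np.arange(78,116,1.):
        b=max((sum(np.mean(np.minimum(score(d,(x,y),r,z+dz),40)) for d in ds for r,dz in((17.5,0),(20,-3.5),(35,-10.5))),x,y) for x in np.arange(533,543,1.) for y in np.arange(-189,-178,1.))
        R.append((round(b[0],1),z,b[1],b[2]))
    R.sort(reverse=True); print(nm,R[:6])
E
python3 sh.py
```

```text
top [(np.float64(67.3), np.float64(104.0), np.float64(537.0), np.float64(-179.0)), (np.float64(67.3), np.float64(103.0), np.float64(537.0), np.float64(-179.0)), (np.float64(67.3), np.float64(102.0), np.float64(537.0), np.float64(-179.0)), (np.float64(67.2), np.float64(101.0), np.float64(537.0), np.float64(-179.0)), (np.float64(66.8), np.float64(100.0), np.float64(537.0), np.float64(-179.0)), (np.float64(66.4), np.float64(105.0), np.float64(537.0), np.float64(-179.0))]
scene [(np.float64(67.8), np.float64(93.0), np.float64(538.0), np.float64(-180.0)), (np.float64(67.5), np.float64(92.0), np.float64(539.0), np.float64(-181.0)), (np.float64(67.4), np.float64(94.0), np.float64(537.0), np.float64(-179.0)), (np.float64(66.2), np.float64(91.0), np.float64(540.0), np.float64(-182.0)), (np.float64(65.9), np.float64(90.0), np.float64(540.0), np.float64(-184.0)), (np.float64(65.6), np.float64(89.0), np.float64(541.0), np.float64(-185.0))]
both [(np.float64(130.1), np.float64(93.0), np.float64(538.0), np.float64(-180.0)), (np.float64(129.8), np.float64(92.0), np.float64(538.0), np.float64(-181.0)), (np.float64(126.3), np.float64(91.0), np.float64(538.0), np.float64(-181.0)), (np.float64(125.0), np.float64(94.0), np.float64(537.0), np.float64(-180.0)), (np.float64(119.5), np.float64(90.0), np.float64(538.0), np.float64(-184.0)), (np.float64(112.8), np.float64(89.0), np.float64(539.0), np.float64(-185.0))]
```

The joint circle fit puts the shaft end at about 92.7 and the washer top at about 82. With the ring underside at about 85 and a slope near 0.8 N/mm, this is the washer spring, so the ring is already round the shaft. Continuing in small steps to the hard stop.

```bash
for i in 1 2 3; do python3 -m inch '[[[0,0,0.5,0,0,0,5],[0,0,1,0,0,0,5]]]' | egrep 'ee_pos|ft'; done
```

```text
ee_pos: [553.2, -200.6, 242.9]
ft_force: [0.3, 0.7, 3.2]
ee_pos: [553.1, -200.6, 241.9]
ft_force: [0.1, 0.4, 4.0]
ee_pos: [553.1, -200.6, 240.8]
ft_force: [-0.0, 1.1, 4.2]
```

```bash
for i in 1 2; do python3 -m inch '[[[0,0,0.5,0,0,0,5],[0,0,0.5,0,0,0,5]]]' | egrep 'ee_pos|ft'; done; python3 -m inch '[[[0,0,0.5,0,0,0,5],[0,0,0.5,0,0,0,5]]]'
```

```text
ee_pos: [553.3, -200.7, 240.6]
ft_force: [0.9, -0.2, 5.3]
ee_pos: [553.5, -200.8, 240.5]
ft_force: [0.5, 0.5, 6.7]
t: 19.3
ee_pos: [553.8, -201.0, 240.4]
orientation: [-2.89, 1.22, 0.03]
ft_force: [0.1, 0.2, 10.5]
width: 25.4
grasp_force: 30.4
```

The hard stop is reached at TCP ≈ 240.5, about 6.5 mm of washer travel and 13 N net. Now I'll release gradually, rising slightly to offset the tips' downward motion.

```bash
python3 -m inch '[[[0,0,0,0,0,0,30],[0,0,-0.2,0,0,0,36],[0,0,-0.6,0,0,0,42],[0,0,-1,0,0,0,48],[0,0,-1.6,0,0,0,54],[0,0,-2.2,0,0,0,60],[0,0,-2.8,0,0,0,65],[0,0,-3,0,0,0,67],[0,0,-3,0,0,0,67],[0,0,-3,0,0,0,67]]]'
```

```text
t: 20.3
ee_pos: [552.5, -200.4, 241.5]
orientation: [-2.89, 1.22, 0.036]
ft_force: [0.6, -0.3, -1.8]
width: 59.1
grasp_force: 5.4
```

```bash
python3 -m inch '[[[0,0,-0.7,0,0,0,67],[0,0,-1.5,0,0,0,67],[0,0,-1.5,0,0,0,67]]]'
```

```text
t: 20.6
ee_pos: [553.1, -200.6, 243.8]
orientation: [-2.89, 1.22, 0.034]
ft_force: [-0.6, -0.1, -1.4]
width: 59.1
grasp_force: 5.4
```

```bash
python3 -m inch '[[[0,0,-1.5,0,0,0,67],[0,0,-3,0,0,0,67],[0,0,-5,0,0,0,67]]]'|egrep 'ee|ft'; python3 -m inch '[[[0,0,-10,0,0,0,67],[0,0,-25,0,0,0,67],[0,0,-40,0,0,0,67],[0,0,-40,0,0,0,67]]]'
python3 - <<'E'
from h import *
grab('scene','s12');grab('top','t12')
E
python3 to.py 523 207 270 .387
```

```text
ee_pos: [553.1, -200.6, 248.8]
ft_force: [-0.3, -0.7, -2.9]
t: 21.3
ee_pos: [555.4, -201.8, 292.1]
orientation: [-2.89, 1.22, 0.025]
ft_force: [-0.4, 0.6, -1.6]
width: 59.1
grasp_force: 5.4
row [-313.8, -262.5, 25.1] [-0.009, 0.02, -1.186] t 21.4 pos [554.2, -201.3, 289.6] yaw -0.799 q6 2.0 w 59.4 F [0.0, -0.3, -2.9] g 5.4
```

```bash
python3 -m inch '[[[-15,-11,0,0,0,0,67],[-40,-30,0,0,0,0,67],[-70,-52,0,0,0,0,67],[-100,-74,5,0,0,0,67],[-130,-96,15,0,0,0,67],[-155,-114,25,0,0,0,67],[-172,-126,32,0,0,0,67],[-180,-132,35,0,0,0,67],[-180,-132,35,0,0,0,67],[-180,-132,35,0,0,0,67]]]'
python3 - <<'E'
from h import *
S=grab('scene','s13');T=grab('top','t13'); o=status.get_obs(); p=np.array(o['ee_pos']); print(p.round(1))
q=proj(S,[p[0],p[1],p[2]-164.2])[0]; print('expect feet',q)
u,v=int(q[0])-12,int(q[1])-14; print('cols from',u,'rows from',v); print(S['frame'][v:v+20,u:u+22].mean(2).astype(int))
# before/after around shaft
for n,a in(('top',('top0','t13')),('scene',('scene0','s13'))):
    A,B=load(a[0]),load(a[1]); c=proj(B,[537.5,-182,82])[0].astype(int); w=24
    D=B['frame'][c[1]-w:c[1]+w,c[0]-w:c[0]+w].mean(2)-A['frame'][c[1]-w:c[1]+w,c[0]-w:c[0]+w].mean(2)
    print(n,c,'changed px',(abs(D)>25).sum()); 
    for r in D[::1]: print(''.join('+' if k>25 else '-' if k<-25 else '.' for k in r))
E
```

```text
t: 22.4
ee_pos: [522.4, 20.1, 257.2]
orientation: [-2.89, 1.219, 0.034]
ft_force: [0.4, 1.0, -1.7]
width: 58.7
grasp_force: 5.4
[522.6  19.5 257.4]
expect feet [321.99445236 205.11008944]
cols from 309 rows from 191
[[ 91  89  90  88  92  91  93  93  86  68  64  65  68  74  70  64  64  76
   96 105 104 100]
 [ 95  94  94  92  93  92  89  89  84  68  63  66  69  74  71  67  64  68
   87 102  97  98]
 [ 98  97 100  98  95  92  91  92  86  69  63  66  70  75  71  64  66  69
   86 101  97  98]
 [ 98 100  98  96  94  92  92  95  91  69  63  61  69  74  70  64  63  70
   90 103 100  95]
 [ 95  95  94  93  94  91  93  94  88  70  65  65  70  77  74  64  64  68
   88 103 103  98]
 [ 65  91  90  95  94  95  92  96  90  70  61  63  75  86  73  61  66  69
   88 105 103  99]
 [ 44  43  65  91  88  90  91  90  87  67  64  65  76  87  72  68  75  77
   85  99 100 107]
 [ 46  46  45  46  68  91  89  88  82  77  94 105  98  96 104 117 139 126
   96 104 102 105]
 [ 44  47  50  48  46  44  65  90  86 108 140 151 146 101 117 138 146 139
  112 105 101 101]
 [ 46  48  47  49  46  47  46  45  40  91 139 1
[... 5040 characters left out ...]
+-............
..................+++++++++++++++...............
.....................----..+.....-..............
................................................
................................................
................................................
................................................
................................................
................................................
................................................
................................................
................................................
................................................
................................................
................................................
```

The washer is visibly lower in the scene difference and the tips are empty, so the ring stayed on the shaft. Now I need the exact location of the empty slot.

Run:
```python
from h import *
S=load('s13');T=load('t13')
for n,d in(('scene',S),('top',T)):
    q=proj(d,[522.5,206.5,80])[0]; u,v=int(q[0])-13,int(q[1])-11; print(n,q.round(1),'cols',u,'rows',v); print(d['frame'][v:v+22,u:u+26].mean(2).astype(int))
    c,s=np.cos(.387),np.sin(.387)
    print('slot corners',[proj(d,[522.5+a*c-b*s,206.5+a*s+b*c,80])[0].round(1).tolist() for a,b in((7.5,13),(7.5,-13),(-7.5,-13),(-7.5,13))])
```

```text
scene [265.2 255.1] cols 252 rows 244
[[161 165 166 165 164 167 168 167 169 169 170 170 170 169 167 167 166 167
  167 167 168 166 156 152 134 128]
 [136 156 163 163 164 165 165 166 165 166 166 167 168 169 169 171 169 169
  168 166 167 166 166 167 166 168]
 [100 145 164 159 159 161 162 162 163 165 165 164 164 165 165 165 165 167
  167 167 168 170 168 167 168 167]
 [105 147 169 166 164 163 162 160 160 159 160 162 162 161 165 165 164 164
  165 166 166 166 167 167 168 167]
 [140 169 175 173 172 172 169 167 165 164 163 168 168 165 163 162 163 162
  162 164 165 164 167 166 165 166]
 [178 175 174 172 172 173 173 174 174 173 171 174 173 174 173 173 171 169
  167 163 159 154 161 162 163 164]
 [176 176 177 176 177 175 175 173 173 171 167 167 172 174 173 172 174 174
  173 174 173 171 167 167 164 162]
 [172 173 173 174 174 175 176 177 178 174 163 154 168 166 161 163 165 167
  171 173 174 173 173 173 174 173]
 [169 169 169 171 172 171 172 173 173 166 143  90 114 121 122 131 138 140
  158 172 173 173 173 173 174 173]
 [169 169 169 170 169 169 170 169 169 156 109 102 110 110 107 100 108 122
  162 1
[... 3227 characters left out ...]
9 141 125 150 148 152 151 151 151 149 153
  153 154 156 161 178 204 203 203]
 [146 149 153 157 158 158 160 160 157 161 159 154 149 150 149 150 151 152
  154 154 155 163 185 204 202 202]
 [148 146 151 153 157 157 157 159 161 160 160 154 149 149 148 150 150 151
  153 154 154 167 198 204 202 203]
 [148 148 149 154 156 158 158 157 159 160 159 156 151 150 149 150 149 150
  152 153 152 164 198 204 203 203]
 [148 147 149 151 156 157 159 159 158 160 160 158 153 149 149 150 150 150
  152 153 151 157 200 204 203 202]
 [150 147 147 151 155 158 157 157 159 158 159 158 155 150 149 149 150 151
  150 153 153 162 202 203 202 202]]
slot corners [[232.4, 204.1], [243.7, 199.5], [246.2, 206.0], [235.0, 210.6]]
```

```bash
python3 - <<'E'
from h import *
from scipy.optimize import least_squares
S=load('s13');T=load('t13'); res={}
for n,d,w,(lo,hi),b in(('s',S,(258,250,16,14),(105,165),0),('t',T,(230,197,17,15),(85,150),0)):
    u,v,a,h=w; g=d['frame'][v:v+h,u:u+a].mean(2); m=np.clip((hi-g)/(hi-lo),0,1); m[m<.15]=0
    yy,xx=np.mgrid[v:v+h,u:u+a]; c=[(m*xx).sum()/m.sum(),(m*yy).sum()/m.sum()]; res[n]=c
    print(n,np.round(c,2),'world',onz(d,[c],80).round(2),'area mm2 check',m.sum())
    L=np.argwhere(m>.5); C=np.array([onz(d,[[v0[1]+u,v0[0]+v]],80)[0][:2] for v0 in L]); C-=C.mean(0); e=np.linalg.svd(C)[2][0]; print('long axis ang',np.arctan2(e[1],e[0])%np.pi)
E
python3 to.py 523 206.5 268 .387
```

```text
s [263.97 255.82] world [[522.93 209.67  80.  ]] area mm2 check 60.983333333333334
long axis ang 1.9186818850647764
t [238.86 204.56] world [[523.55 207.53  80.  ]] area mm2 check 86.23076923076923
long axis ang 1.943417541874545
row [-134.0, -130.5, -8.2] [-0.009, 0.021, -1.187] t 22.5 pos [522.6, 19.5, 257.4] yaw -0.8 q6 2.37 w 59.1 F [-0.0, -1.0, -1.8] g 5.4
```

```bash
python3 -m inch '[[[-10,-9,-4,0,0,-0.08,67],[-30,-28,-8,0,0,-0.2,67],[-55,-51,-8,0,0,-0.34,67],[-80,-75,-8,0,0,-0.48,67],[-105,-98,-8,0,0,-0.62,67],[-122,-114,-8,0,0,-0.76,67],[-132,-123,-8,0,0,-0.9,67],[-138,-129,-8,0,0,-1.04,67],[-138,-129,-8,0,0,-1.18,67],[-138,-129,-8,0,0,-1.18,67],[-138,-129,-8,0,0,-1.18,67]]]'
python3 - <<'E'
from h import *
S=grab('scene','s14');T=grab('top','t14'); o=status.get_obs(); p=np.array(o['ee_pos']); print(p.round(1))
q=proj(S,[p[0],p[1],p[2]-164.2])[0]; print('expect feet',q)
u,v=int(q[0])-13,int(q[1])-14; print('cols from',u,'rows from',v); print(S['frame'][v:v+20,u:u+26].mean(2).astype(int))
q=proj(S,[p[0],p[1],p[2]-78.2])[0]; print('expect pivot',q)
u,v=int(q[0])-13,int(q[1])-9; print('cols from',u,'rows from',v); print(S['frame'][v:v+20,u:u+26].mean(2).astype(int))
a=np.array([*p[:2],104.]); c,s=np.cos(.38),np.sin(.38)
for n,w in(('X',[c,s,0]),('Y',[s,-c,0]),('Z',[0,0,1])): print(n,(proj(S,a+w)-proj(S,a)).round(2))
E
python3 to.py 519 208 268 .38
```

```text
t: 23.6
ee_pos: [518.9, 208.4, 267.7]
orientation: [-3.07, -0.585, 0.024]
ft_force: [0.4, 0.6, -2.8]
width: 58.9
grasp_force: 5.4
[518.9 208.5 267.7]
expect feet [265.16303716 247.20582986]
cols from 252 rows from 233
[[ 52  50  51  55  55  55  56  67  69  65  68  62  69  56  50  48  73 110
  106 105 106 103  96  79  74  97]
 [ 54  53  54  55  57  53  55  67  71  70  67  61  70  58  49  52  54  50
   49  49  48  69  87  63  95  92]
 [ 52  56  55  58  56  56  55  63  71  72  67  62  70  58  53  51  52  49
   48  49  51  50  50  48  46  45]
 [ 51  58  52  53  55  53  54  65  70  72  69  61  68  56  51  49  48  51
   51  53  54  56  57  57  56  53]
 [ 56  57  53  53  52  57  56  64  68  72  68  62  70  68  65  46  51  53
   51  50  51  53  55  57  55  51]
 [ 55  53  53  52  52  54  58  62  68  72  66  58  69 111 140  44  51  53
   53  50  50  53  52  53  54  54]
 [ 62  59  52  53  53  58  61  61  69  72  67  55  89 165 197  46  53  53
   50  52  51  51  56  53  52  54]
 [ 90  81  72  69  66  68  68  64  70  70  66  70 118 151 132  42  50  49
   50  51  54  54  57  54  52  55]
 [ 94  95 
[... 3032 characters left out ...]
  70  69  71  69  71  71  70  62  78 146 188
  179 158 196 233 163 162 164 165]
 [101 133 153 103  89  66  69  69  70  69  72  73  69  70  64  59  85 135
  165 158 201 236 194 158 162 162]
 [105 117 130 166 135  66  67  73  69  70  71  73  73  68  67  87 139 170
  166 162 203 233 236 158 162 162]
 [101  98  96  96  86  86  77  92  72  70  73  72  70  70  66  78 141 169
  167 163 154 201 239 166 162 165]
 [101 103  96 103 103  99  94 103  94  64  66  65  65  63  60  80 141 173
  169 153  92 178 235 211 173 166]]
X [[-0.49 -0.09]]
Y [[ 0.18 -0.32]]
Z [[-0.03 -0.4 ]]
row [-0.0, 0.5, -0.3] [-0.019, 0.012, -0.003] t 23.7 pos [518.9, 208.5, 267.7] yaw 0.378 q6 1.54 w 59.1 F [0.7, -0.4, -1.9] g 5.4
```

```bash
python3 -m inch '[[[1,1,2,0,-0.01,0,67],[2.5,2,6,0,-0.02,0,67],[4,3.2,10,0,-0.031,0,67],[4,3.2,15,0,-0.031,0,67],[4,3.2,18,0,-0.031,0,67],[4,3.2,18,0,-0.031,0,67]]]'
python3 - <<'E'
from h import *
S=grab('scene','s15'); o=status.get_obs(); p=np.array(o['ee_pos'])
q=proj(S,[p[0],p[1],p[2]-164.2])[0]; print(p.round(1),'expect feet',q.round(1))
u,v=254,240; print(S['frame'][v:v+24,u:u+24].mean(2).astype(int))
print(proj(S,[522.9,209.7,80]).round(1))
E
```

```text
t: 24.3
ee_pos: [522.7, 207.7, 248.7]
orientation: [-3.074, -0.593, 0.074]
ft_force: [-0.3, -0.3, -2.3]
width: 59.2
grasp_force: 5.4
[522.8 207.8 249.1] expect feet [264.5 253.5]
[[ 72  71  65  67  70  68  67  66  69  71  69  71  64  48  50  48  51  50
   53  57  57  55  56  52]
 [ 96  96  93  89  87  81  67  70  78  86  70  67  58  49  49  50  48  49
   51  56  53  50  52  51]
 [ 97  98  96  96  97  94  73  73  87  84  70  71  68  61  57  56  51  52
   49  53  54  55  54  54]
 [ 97  98 101  98  99  96  72  71  87  84  70  73  75  88  87  86  78  70
   69  63  61  62  56  56]
 [ 96  95  96  98  98  95  78  70  84  84  74  80  72  83  96  96  97  96
   97  94  89  86  75  71]
 [ 94  95  96  93  96  93  76  74  83  86  70  73  96 139  94  98  98  94
   96  97  95  96  98  97]
 [ 93  90  92  91  92  92  77  81  84  83  69  77 143 201  91  96  97  97
   97  98  98  97  98  95]
 [ 97  96  96  94  93  90  79  81  84  81  68 102 153 123  94  94  96  94
   96  96  95  95  97  97]
 [101 100  99  98  97  97  86  81  81  78  90 156 188 144 100  91  94  95
   93  96  96  97  95  96]
 [101 100 10
[... 819 characters left out ...]
93  88  84  99 146 134  99 113 126 167 177 175 175
  174 174 176 175 175 174]
 [107 106 106 103  97  92  86  82  82  83 102 101 114 145 177 174 173 174
  175 175 174 174 173 174]
 [106 102 102 100  95  91 110  93  80  83 103 101 126 175 179 177 176 174
  174 173 173 174 173 172]
 [102 109 150 147 147 148 165 150 139 138 131 122 152 190 186 184 181 180
  179 178 175 175 173 173]
 [108 157 193 191 191 192 191 192 193 191 178 168 182 189 187 187 187 186
  184 185 183 182 180 178]
 [115 192 188 187 187 187 187 187 188 188 187 189 189 187 188 187 187 187
  187 187 186 186 185 185]
 [148 185 182 184 185 185 185 186 186 186 185 187 186 186 187 186 187 186
  187 188 187 185 183 176]]
[[264.  255.8]]
```

```bash
python3 -m inch '[[[0.3,1.5,0,0,0,0,67],[0.6,3,0,0,0,0,67],[0.6,3,3,0,0,0,67],[0.6,3,6,0,0,0,67],[0.6,3,9,0,0,0,67],[0.6,3,9,0,0,0,67]]]'|egrep 'ee|ft'; python3 -m inch '[[[0,0,2,0,0,0,67],[0,0,5,0,0,0,67],[0,0,5,0,0,0,67]]]'
python3 - <<'E'
from h import *
S=grab('scene','s16'); u,v=254,240; print(S['frame'][v:v+24,u:u+20].mean(2).astype(int))
E
```

```text
ee_pos: [524.0, 205.2, 239.8]
ft_force: [-0.2, 0.8, -1.7]
t: 25.25
ee_pos: [523.9, 205.2, 235.0]
orientation: [-3.074, -0.594, 0.073]
ft_force: [-0.3, 0.2, -1.5]
width: 59.0
grasp_force: 5.4
[[ 72  71  64  68  67  65  72  71  71  65  59  64  58  48  49  47  47  50
   53  54]
 [ 94  95  95  89  88  71  69  69  73  70  61  65  54  49  47  46  47  49
   53  54]
 [ 98  96  96  95  95  84  67  68  73  84  59  67  56  59  57  55  51  48
   50  52]
 [ 98  99 100  99  99  97  71  66  75  87  60  70  68  87  89  85  78  70
   69  61]
 [ 95  94  94  98  98  96  81  67  74  86  60  67  70  93  98  97  98  97
   97  93]
 [ 94  94  94  95  97  95  78  65  73  78  66  70  77  91  99  99  97  95
   96  95]
 [ 91  92  92  93  91  92  77  68  71  76  71  69  73  79  96  98  97  98
   99  96]
 [ 96  95  94  94  93  92  78  69  73  85  72  70  77  85  96  95  95  95
   96  96]
 [101  99 100 101  98  97  87  69  71  84  74  74  76  82  93  92  95  95
   93  95]
 [100 100  99 101 101 101  87  67  72  83  72  72  92 126  96  97  94  92
   91  86]
 [104 103 103 102 101 100  93  67  74  82  75  76 134 192 1
[... 431 characters left out ...]
 179 177
  177 177]
 [ 99  98  97  97  97  93 108 154 155 163 157 160 168 173 143 178 176 175
  176 176]
 [101 101 101  99  96  91 104 155 153 157 156 163 157 167 164 176 175 174
  174 175]
 [104 107 104 103  96  90  96 146 158 156 157 160 128 136 175 173 173 173
  174 174]
 [105 105 103  99  95  89  95 136 144 155 156 166 141 173 178 177 176 175
  173 172]
 [103 109 151 149 147 146 146 154 152 174 170 175 154 189 185 183 182 180
  178 177]
 [104 121 194 192 191 192 191 191 190 190 187 164 180 188 187 187 186 186
  185 184]
 [ 98 116 191 188 187 186 187 186 187 186 187 189 188 188 187 187 187 187
  187 186]
 [102 149 185 184 184 185 185 185 186 185 186 186 185 186 187 186 187 187
  187 186]]
```

No contact force and the tips have gone below the slot mouth (the stand's edge at row 260 hides them). Lowering on, with force checks.

```bash
for i in 1 2 3; do python3 -m inch '[[[0,0,5,0,0,0,67],[0,0,10,0,0,0,67],[0,0,15,0,0,0,67],[0,0,15,0,0,0,67]]]'|egrep 'ee|ft|err'; done
```

```text
ee_pos: [522.9, 205.1, 219.4]
ft_force: [-0.1, 0.9, -2.8]
ee_pos: [522.2, 205.1, 204.5]
ft_force: [-0.4, -0.4, -2.4]
ee_pos: [521.5, 205.2, 189.6]
ft_force: [-0.1, 0.2, -0.6]
```

```bash
python3 -m inch '[[[1,0.4,0,0,0,0,67],[2,0.8,0,0,0,0,67],[2.2,0.9,4,0,0,0,67],[2.4,1,8,0,0,0,67],[2.6,1.1,12,0,0,0,67],[2.6,1.1,12,0,0,0,67]]]'|egrep 'ee|ft|err'; for i in 1 2 3; do python3 -m inch '[[[0.1,0,1.5,0,0,0,67],[0.1,0,3,0,0,0,67],[0.1,0,3,0,0,0,67]]]'|egrep 'ee|ft|err'; done
```

```text
ee_pos: [523.8, 205.1, 177.5]
ft_force: [0.5, -0.1, -2.1]
ee_pos: [524.2, 205.3, 175.2]
ft_force: [0.0, 0.4, -2.5]
ee_pos: [524.1, 205.4, 172.2]
ft_force: [0.5, 0.2, -1.6]
ee_pos: [524.5, 205.6, 169.6]
ft_force: [-0.6, 0.2, 1.1]
```

```bash
python3 -m inch '[[[0,0,0.6,0,0,0,67],[0,0,1,0,0,0,67],[0,0,1,0,0,0,67]]]'|egrep 'ee|ft|err'; python3 -m inch '[[[0,0,0,0,0,0,70],[0,0,0,0,0,0,73],[0,0,0,0,0,0,78],[0,0,0,0,0,0,85],[0,0,0,0,0,0,100],[0,0,0,0,0,0,100],[0,0,0,0,0,0,100],[0,0,0,0,0,0,100]]]'; python3 to.py 523.5 206.5 169 .38
```

```text
ee_pos: [525.0, 205.9, 169.4]
ft_force: [-0.7, 0.1, 5.8]
t: 29.1
ee_pos: [524.1, 205.4, 168.3]
orientation: [-3.074, -0.594, 0.072]
ft_force: [0.2, 0.5, 0.1]
width: 87.7
grasp_force: 0.0
row [-0.1, -1.2, -0.7] [-0.019, 0.043, 0.002] t 29.1 pos [524.1, 205.4, 168.3] yaw 0.382 q6 1.52 w 87.7 F [0.2, 0.5, 0.1] g 0.0
```

Released. Now straight up, checking force, then away to a clear pose so both cameras see everything.

```bash
python3 -m inch '[[[0.2,0,-5,-0.019,0.02,0,100],[0.5,0,-15,-0.019,0.043,0,100],[1,0,-30,-0.019,0.043,0,100],[1.5,0,-50,-0.019,0.043,0,100],[2,0,-75,-0.019,0.043,0,100],[2,0,-100,-0.019,0.043,0,100],[2,0,-100,-0.019,0.043,0,100]]]'|egrep 'ee|ft|err'; python3 to.py 420 -480 300 .38
```

```text
ee_pos: [532.6, 206.8, 272.5]
ft_force: [0.5, 0.7, 0.2]
row [-360.1, 595.5, -30.1] [0.001, -0.008, 0.002] t 29.8 pos [532.6, 206.8, 272.5] yaw 0.382 q6 1.54 w 87.7 F [0.5, 0.7, 0.2] g 0.0
```

```bash
python3 to.py 200 -560 290 .38 | cut -c1-60
python3 - <<'E'
from h import *
T=grab('top','t17');S=grab('scene','s17')
E
```

```text
row [-594.1, 587.8, -22.1] [0.001, -0.008, 0.002] t 29.8 pos
```

```bash
python3 -m inch '[[[-45,45,-22,0,0,0,100],[-594,588,-22,0,0,0,100],[-594,588,-22,0,0,0,100],[-594,588,-22,0,0,0,100],[-594,588,-22,0,0,0,100],[-594,588,-22,0,0,0,100],[-594,588,-22,0,0,0,100],[-594,588,-22,0,0,0,100],[-594,588,-22,0,0,0,100],[-594,588,-22,0,0,0,100],[-594,588,-22,0,0,0,100],[-594,588,-22,0,0,0,100],[-594,588,-22,0,0,0,100],[-594,588,-22,0,0,0,100],[-594,588,-22,0,0,0,100],[-594,588,-22,0,0,0,100],[-594,588,-22,0,0,0,100],[-594,588,-22,0,0,0,100],[-594,588,-22,0,0,0,100],[-594,588,-22,0,0,0,100]]]'|egrep '^t|ee|ft|err'
cat > chk.py <<'E'
from h import *
T=grab('top','t18');S=grab('scene','s18')
for n,a in(('top',('top0','t18')),('scene',('scene0','s18'))):
    A,B=load(a[0]),load(a[1]); D=B['frame'].mean(2)-A['frame'].mean(2); M=(abs(D)>25).astype(np.uint8)
    k,lab,st,ce=cv2.connectedComponentsWithStats(cv2.dilate(M,np.ones((3,3),np.uint8)))
    print(n,[(st[i].tolist(),ce[i].round().tolist()) for i in range(1,k) if st[i][4]>25])
    c=proj(B,[537.5,-182,82])[0].astype(int); w=22
    print(c)
    for r in D[c[1]-w:c[1]+w,c[0]-w-4:c[0]+w+4]: print(''.join('#' if k>60 else '+' if k>20 else '=' if k<-60 else '-' if k<-20 else '.' for k in r))
E
python3 chk.py
```

```text
t: 31.9
ee_pos: [198.5, -559.3, 289.3]
ft_force: [-0.3, -0.1, 0.8]
top [([419, 180, 14, 11, 72], [427.0, 184.0]), ([410, 186, 14, 24, 130], [416.0, 198.0]), ([215, 191, 35, 22, 320], [234.0, 202.0]), ([313, 199, 27, 30, 374], [325.0, 215.0]), ([405, 198, 6, 10, 37], [407.0, 203.0]), ([318, 260, 239, 80, 3574], [447.0, 289.0]), ([383, 326, 148, 49, 2379], [456.0, 353.0]), ([372, 356, 11, 9, 71], [378.0, 360.0]), ([303, 372, 11, 20, 124], [308.0, 381.0]), ([367, 372, 6, 12, 64], [370.0, 377.0]), ([310, 393, 7, 7, 39], [313.0, 396.0])]
[422 197]
....................................................
....................................................
....................................................
....................................................
....................................................
....................................................
........................+++++..+....................
....................+.............-.................
..................#...............++................
................#...................................
.....................
[... 4304 characters left out ...]
...........
.................+##################.=-.............
....................++##########++..................
......................---=--.......=-...............
....................................................
.........................--.........................
....................................................
....................................................
....................................................
....................................................
....................................................
....................................................
....................................................
....................................................
```

Run:
```python
import io,contextlib
with contextlib.redirect_stdout(io.StringIO()):
    from sh import *
T2=load('t18');S2=load('s18')
for d in(T2,S2): d['g']=cv2.cvtColor(d['frame'],cv2.COLOR_RGB2GRAY).astype(float)
for nm,r,rng in(('washer',35,range(68,90)),('ring outer',24.2,range(70,92))):
  for lab,d in(('scene before',S),('scene after',S2)):
    for c in((538,-180.5),):
        v=[(round(float(np.mean(np.minimum(score(d,c,r,z),40))),1),z) for z in rng]; print(nm,lab,sorted(v,reverse=True)[:4])
# levelness: per-side best washer height, near visible half split left/right
cam=ray(S2,[0,0])[0]; a0=np.arctan2(cam[1]+180.5,cam[0]-538)
for lab,d in(('before',S),('after',S2)):
    for side,off in(('left',-.9),('mid',0),('right',.9)):
        m=np.abs((th-(a0+off)+np.pi)%(2*np.pi)-np.pi)<.4
        v=[(round(float(score(d,(538,-180.5),35,z)[m].mean()),1),z) for z in np.arange(66,90,.5)]; print('washer',lab,side,max(v))
for n,a,w in(('top',('top0','t18'),(208,185,48,34)),('scene',('scene0','s18'),(244,198,36,64))):
    D=load(a[1])['frame'].mean(2)-load(a[0])['frame'].mean(2); u,v,x,y=w; print(n)
    for r in D[v:v+y,u:u+x]: print(''.join('+' if k>20 else '-' if k<-20 else '.' for k in r))
```

```text
washer scene before [(33.7, 81), (32.2, 82), (30.5, 80), (25.1, 83)]
washer scene after [(23.6, 77), (23.1, 78), (22.5, 76), (21.2, 69)]
ring outer scene before [(21.0, 91), (20.1, 89), (20.0, 90), (18.5, 88)]
ring outer scene after [(23.8, 88), (23.4, 87), (22.9, 89), (20.3, 91)]
washer before left (45.7, np.float64(69.0))
washer before mid (48.4, np.float64(80.5))
washer before right (44.4, np.float64(73.5))
washer after left (47.3, np.float64(69.0))
washer after mid (38.2, np.float64(76.0))
washer after right (42.7, np.float64(69.0))
top
................................................
................................................
................................................
................................................
................................................
...........................................-....
................................................
................................--..............
..............................--.--.............
.............................+....-.....-.......
.............................+....---...........
..............
[... 2786 characters left out ...]
..................................
...........+++......................
....................................
.........................-..........
.........................+..........
..............-.........++..........
..............-........++-..........
.............-..........+-..........
............-...........-...........
........................-...........
........................-...........
.......................+............
..........................+.........
...........-........................
.......-................++..........
.........+..........................
.........+.+........................
...........+..+.....................
..............+.....................
```

The washer went from z ≈ 80.5 to 76 and stays down, which is what a ring seated in the groove would give. The pliers stand as before, to within about 2 mm, and the bystanders are unchanged. Handing in.

```bash
python3 -c "
from workcell import ctrl
print(ctrl.close_job())"
```

```text
the job is handed in; nothing more can be done
None
```

The job is handed in at about 32 s of the 64 s allowed: the images show the ring on the shaft with the washer held about 4.5 mm down, the pliers back upright in their slot, and the tray, tin and offcut unmoved; whether the ring sits level and fully closed I could only infer from the washer, and the first squeeze missed the notches and nudged the ring on the bench before the second one held.

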